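# Change the elements of a worktop water filter

## Task

The water filter on the worktop is due for its new elements. Its orange collar has seized on the centre tube: work it off by twisting it to and fro while you pull, never lifting the unit off the worktop, then take out the spent brown cartridge and leave it in the bowl. Thread every new element that is set out down the tube, each fully home, in flow order from the bottom up: white, yellow, blue, green (leave out any colour that is not there), and last push the collar back down the tube until it rests on the top element; knock nothing over.

Things in the scene. Friction and masses are not known exactly. Their poses are not given: they have to be found in the camera images.
- filter_unit: water filter, housing off: white round foot 144 mm across, grey neck 116 mm across whose flat top (the seat) is 28 mm above the worktop, a white tube up its middle. Stub ports along its +y (blue) and -y (red) reach 93 mm from the axis, 4 to 18 mm up. Loose, 0.98 kg, rubber feet. Origin: on the tube's axis at worktop level; z up
- seat (a point): point on the tube's axis at the level of the seat face, 28 mm above the worktop
- collar: orange ribbed push-fit collar, 43 mm across (45 mm at its lower lip), 26 mm high, through bore 27 mm with rubber pads that grip the tube. At the start stuck on the tube, resting on the spent cartridge (underside 52 mm above the worktop). Free of the tube when 24 mm higher. Goes back the same end down, at any turn. 0.045 kg. Origin: centre of its underside; z along the bore
- spent: spent filter cartridge, a stained brown ring: 60 mm outside, bore 28.8 mm, 24 mm thick, about 0.09 kg; at the start on the seat round the tube, under the collar, loose. Origin: centre of the ring; z along the bore
- bowl: white china bowl with a green band, 130 mm across the rim, 59 mm high, round inside, for the spent cartridge, which lies flat in it with its centre about 27 mm up. Origin: centre of its underside
- housing: the unit's clear round housing, 128 mm across, 127 mm high, standing mouth down beside the work; not needed. Origin: centre of its underside
- mill: salt mill, 44 mm across, 90 mm high, a bystander. Origin: centre of its underside
- element_white: new sediment element, a white ring: 60 mm outside, bore 28.8 mm, 10 mm thick, 0.045 kg, the same either way up, lying flat on the worktop at the start (absent in some runs). Origin: centre of the ring; z along the bore
- element_yellow: new carbon element, a yellow ring: 60 mm outside, bore 28.8 mm, 10 mm thick, 0.045 kg, the same either way up, lying flat on the worktop at the start (absent in some runs). Origin: centre of the ring; z along the bore
- element_blue: new softener element, a blue ring: 60 mm outside, bore 28.8 mm, 10 mm thick, 0.045 kg, the same either way up, lying flat on the worktop at the start (absent in some runs). Origin: centre of the ring; z along the bore
- element_green: new mineral element, a green ring: 60 mm outside, bore 28.8 mm, 10 mm thick, 0.045 kg, the same either way up, lying flat on the worktop at the start (absent in some runs). Origin: centre of the ring; z along the bore
- tube_top (a point): top of the unit's slotted centre tube, on its axis, 57 mm above the seat; the tube is 24 mm across, its last 4 mm rounded in
- collar_top (a point): centre of the collar's top. Sliding the collar straight takes about 13 N either way, more than the unit weighs, so a straight pull lifts the unit. The drag opposes the direction of sliding: while the collar is turned (about 0.16 N m) and rises only 2 mm for every 1.2 rad of turn, no more than 2 to 4 N is left along the tube; start each turn first, then rise
Things that resemble listed ones, but are neither listed nor needed, are in the scene too. There is more than one size of the collar; the job needs the larger.

How it is judged (in metres and radians):
On the way, in this order (a step that is already met when the one before it is completed fails the run):
1. the collar is off the tube ((horizontal distance between collar and seat above 0.04 m or z of collar in the frame of seat above 0.06 m)), for 0.2 s.
2. the spent cartridge is off the tube (horizontal distance between spent and seat above 0.06 m), for 0.2 s.
3. all the new elements are home on the tube, in order (horizontal distance between each of element_white, element_yellow, element_blue, element_green and seat below 0.006 m and (angle between element_white's own z axis and vertical below 0.12 rad or angle between element_white's own z axis and vertical above 3.02 rad) and z of element_white in the frame of seat below 0.0085 m and (angle between element_yellow's own z axis and vertical below 0.12 rad or angle between element_yellow's own z axis and vertical above 3.02 rad) and (z of element_yellow in the frame of seat below 0.0085 m or distance between element_yellow and element_white below 0.0135 m) and (angle between element_blue's own z axis and vertical below 0.12 rad or angle between element_blue's own z axis and vertical above 3.02 rad) and (z of element_blue in the frame of seat below 0.0085 m or distance between element_blue and element_white below 0.0135 m or distance between element_blue and element_yellow below 0.0135 m) and (angle between element_green's own z axis and vertical below 0.12 rad or angle between element_green's own z axis and vertical above 3.02 rad) and (z of element_green in the frame of seat below 0.0085 m or distance between element_green and element_white below 0.0135 m or distance between element_green and element_yellow below 0.0135 m or distance between element_green and element_blue below 0.0135 m)), for 0.2 s.
At the end, for the whole second after the job is handed in: every new element present is level round the tube, on the seat or directly on one earlier in the order (gap under 3.5 mm); the collar is upright on the tube, under 3.5 mm from the top element; the spent cartridge is in the bowl; the unit stands flat; all at rest (all of step 3 and horizontal distance between collar and seat below 0.006 m and angle between collar's own z axis and vertical below 0.1 rad and (distance between collar and element_white below 0.0085 m or distance between collar and element_yellow below 0.0085 m or distance between collar and element_blue below 0.0085 m or distance between collar and element_green below 0.0085 m) and horizontal distance between spent and bowl below 0.04 m and z of spent in the frame of bowl below 0.06 m and height (world z) of filter_unit below 0.004 m and angle between filter_unit's own z axis and vertical below 0.05 rad and linear speed of each of element_white, element_yellow, element_blue, element_green, collar, spent, filter_unit below 0.02 m/s); the robot touches nothing.
It fails at once if the filter unit is lifted more than 12 mm off the worktop or tipped (height (world z) of filter_unit above 0.012 m or angle between filter_unit's own z axis and vertical above 0.15 rad).
It fails at once if the housing, mill or bowl is knocked over (angle between any of housing, mill, bowl's own z axis and vertical above 0.6 rad).
Of element_white, element_yellow, element_blue, element_green only 2 to 4 are there at a start; the rules pass over those that are not, and their reading is None.
At some moment in a run one of element_white, element_yellow, element_blue, element_green, bowl may be knocked a few centimetres aside while the robot is not near it.
Once in a run the grip may slacken for a moment while it holds something.
It also fails if it takes over 210 s, if anything falls off the work surface, if the arm or the gripper's body presses on something with over 40 N, if the wrist force passes 120 N, or if a joint passes its speed limit or range.

## Robot

A 6-joint arm with a two-finger parallel gripper is mounted at the origin on a cart in front of the work surface, level with it; the furniture and walls round the work are solid. World frame = base frame: x ahead of the robot, y to its left, z up, the work surface at z = 0. Lengths are in mm, angles in rad, forces in N, time in s.
With the tool pointing down it reaches from about 350 to 1000 mm from the base axis. Payload 7.1 kg.
Tool frame: the origin (TCP) lies on the centre line of the jaws, within the pads' length; the fingertips stand 22 mm ahead of it and the grasp point (between the pads) lies 3 mm ahead of it; y points along the fingers, x is the direction in which the jaws open and shut, and the axes are right-handed (so a half turn about y gives the same grasp; the last joint's range is limited). The gripper opens to 85 mm and grips with 20 to 120 N. Pads are 22 mm wide; open, the fingers measure 114 mm over their backs; the gripper's body (76 mm by 85 mm) begins 54 mm behind the grasp point. The pads swing forward as they close: fully open they stand 13 mm farther back than shut.
Start: joints at [-1.234, 0.423, 1.63, -0, 1.089, -0.019], TCP at [217.729, -585.832, 253.319] pointing down, gripper open.
Joint ranges: [-3, 3], [-0.9, 2.11], [0.09, 2.58], [-1.31, 4.45], [0.11, 2.69], [-2.54, 2.54]. Speed limits (rad/s): [2.39, 2.39, 3.01, 3.14, 3.14, 3.14].

## Interface

Orientations are given as [roll, pitch, yaw] about the fixed x, y, z axes, in that order (R = Rz(yaw) Ry(pitch) Rx(roll)).
In Python, from station import ctrl, read_camera, spotter gives the robot as it stands.
- The arm moves only by the tool step_arm, never from a script. Its argument "series" is a list of rows, each a list of 5 numbers: the shift along the world's x, y, z in m, then the turn about the world's z in rad, then the closure in counts, from 0 (fully open) to 255 (shut). A call has 1 to 5 rows; each row shifts and turns the commanded pose from where the row before left it; what a row does not reach is not made up. A row lasts 1/12 s, in which the tool goes at most 41.7 mm and 7.16 degrees, less where a joint would pass 70% of its speed; a pose out of reach is approached as far as the arm can. A call with a gripper value outside its range is refused whole. The fingers move at their own pace and stop on an object; "force" is the grip in N (left out, the last holds). Time passes only in rows, so rows that do not move let the fingers close. It gives the time, the measured TCP pose, the force and the opening at its end, in the units of the state.
- ctrl.state(): the state, without advancing time (a new reading comes with each control period).
- read_camera(name): name is "side" or "top" or "wrist"; returns a dict with "img" (400x640x3 uint8, blue, green, red), "range_z" (400x640 float32, mm along the optical axis (not along the pixel's ray), 0 where there is no reading), "fx", "fy", "cx", "cy" (pixels), "k1" (the pictures are not rectified: a ray, as slopes to the right and down, at radius r is drawn at 1 + k1 r^2 times it, then the intrinsics apply), "world_from_camera" (4x4, takes a point from camera to world coordinates). Camera axes: x right, y down, z forward; pixel columns grow to the right and rows downward; lengths in mm; the calibration is good to about 2 mm. A picture is of the moment at which its call begins.
- ctrl.job_done(): hands the job in, once; it reports no verdict.
Trained networks look in a picture, given as the dict that the camera call returned (one of the last four; its "shot" number tells which), for a name from the list of things; names that differ only in an ending like _2 or _b are one class to them, and where a whole thing is asked for, a point or a joint stands for the part that bears it (a point fixed in the world has none). Each returns a list of dicts, best first, with "confidence" (0 to 1); they miss things now and then, are a little off and sometimes report something else, mostly with a low value. They report only what shows in the picture. A call takes as long as a camera call. They do not tell look-alikes from the thing itself.
- spotter.recognise(picture, query): "xy" ([column, row] as shares, 0 to 1, of the picture: columns of its width, rows of its height, amid what is visible of it).
- spotter.outline_of(picture, query): "mask" (400x640 bool, what is visible of it) and "xy" ([column, row] as shares, 0 to 1, of the picture: columns of its width, rows of its height, amid what is visible of it).
- spotter.landmark_of(picture, query): "xy" ([column, row] as shares, 0 to 1, of the picture: columns of its width, rows of its height: a listed point, or the origin of a listed thing).
The state is a dict: "time_s": time; "q": joint angles; "qd": joint speeds; "effort": joint torques, N m; "eef_pos": TCP position; "ee_rot": TCP orientation; "wrist_force": force on the tool from outside, world axes, zero at the start; "wrist_torque": the same for the moment, N m; "finger_gap": opening from 0.0 (shut) to 1.0 (fully open).
Only numpy, scipy, OpenCV 4.12 (cv2) and the standard library are available. Lean on these libraries where they do the work, as an engineer would, in place of code of your own. Each camera call takes 0.05 s, during which the arm holds its last target. There are 200 camera calls.

## Working session

There is one attempt and no reset: what is moved stays moved. The work goes in short steps, Python scripts to look and compute and a tool call to move; the robot and the scene stay as the last step left them, time stands still between calls to the robot, and variables do not carry over. Pictures are saved under pics/ and viewed, about 12 in all and at most 16, crops included, and the job is handed in when it is done.

Besides the shell and the picture viewer there is one more tool, called by a JSON object that holds its "fn" and its "kwargs". step_arm: Moves the arm, as the interface text tells. Its arguments: {"type":"object","properties":{"series":{"type":"array","items":{"type":"array","items":{"type":"number"}}},"force":{"type":"number"}},"required":["series"]}

```bash
mkdir -p pics; ls; cat > h.py <<'E'
import numpy as np, cv2
from station import ctrl, read_camera, spotter
def ray(p,u,v):
    x=(u-p['cx'])/p['fx']; y=(v-p['cy'])/p['fy']
    X,Y=x,y
    for _ in range(20):
        s=1+p['k1']*(X*X+Y*Y); X,Y=x/s,y/s
    return np.stack([X,Y,np.ones_like(X)],-1)
def world(p,u,v,z=None):
    "pixel -> world by depth, or on plane world-z = z"
    u=np.asarray(u,float); v=np.asarray(v,float)
    T=np.asarray(p['world_from_camera']); r=ray(p,u,v)
    if z is None:
        d=p['range_z'][np.rint(v).astype(int),np.rint(u).astype(int)][...,None]
        return r*d@T[:3,:3].T+T[:3,3]
    w=r@T[:3,:3].T
    return T[:3,3]+w*((z-T[2,3])/w[...,2])[...,None]
def cloud(p):
    v,u=np.mgrid[0:400,0:640]; return world(p,u,v)
E
cat > a.py <<'E'
from h import *
for c in ['top','side']:
    p=read_camera(c); cv2.imwrite(f'pics/{c}0.png',p['img'])
    for q in ['filter_unit','collar','spent','bowl','housing','mill','element_white','element_yellow','element_blue','element_green']:
        for o in spotter.outline_of(p,q)[:3]:
            m=o['mask']&(p['range_z']>0)
            if m.sum()<5: continue
            w=cloud(p)[m]; print(c,q,round(o['confidence'],2),np.round(np.array(o['xy'])*[640,400]),m.sum(),np.round(np.median(w,0)),np.round(np.percentile(w,[3,97],0)).tolist())
s=ctrl.state(); print(s)
E
python3 a.py
```

```text
pics
top filter_unit 0.74 [428. 194.] 1490 [ 612. -158.   25.] [[556.0, -235.0, 5.0], [681.0, -96.0, 81.0]]
top collar 0.62 [429. 191.] 155 [ 614. -159.   77.] [[599.0, -182.0, 55.0], [639.0, -144.0, 85.0]]
top collar 0.35 [426. 191.] 1408 [ 612. -158.   25.] [[556.0, -231.0, 10.0], [680.0, -99.0, 82.0]]
top housing 0.96 [435. 140.] 1678 [ 758. -179.  112.] [[717.0, -237.0, 13.0], [820.0, -134.0, 128.0]]
top mill 0.7 [217. 272.] 197 [397. 457.  79.] [[381.0, 445.0, 16.0], [414.0, 477.0, 91.0]]
top element_yellow 0.58 [357. 260.] 268 [435.  55.  10.] [[410.0, 28.0, -0.0], [462.0, 81.0, 15.0]]
top element_green 0.74 [399. 255.] 258 [425. -70.  10.] [[397.0, -98.0, 0.0], [450.0, -45.0, 15.0]]
side filter_unit 0.84 [397. 306.] 2435 [ 604. -192.   26.] [[556.0, -237.0, 9.0], [678.0, -99.0, 82.0]]
side collar 0.9 [399. 285.] 264 [ 611. -177.   76.] [[601.0, -186.0, 56.0], [637.0, -152.0, 81.0]]
side collar 0.61 [344. 260.] 130 [563. -16.  15.] [[551.0, -25.0, 2.0], [575.0, -0.0, 20.0]]
side spent 0.79 [395. 297.] 315 [ 605. -184.   49.] [[593.0, -194.0, 30.0], [639.0, -150.0, 54.0]]
side b
[... 445 characters left out ...]
, -102.0, 4.0], [448.0, -50.0, 13.0]]
{'time_s': 1.1, 'q': array([-1.23403483e+00,  4.23079063e-01,  1.62991821e+00,  1.58216612e-05,
        1.08860251e+00, -1.89875558e-02]), 'qd': array([-0.00063819,  0.00093417, -0.00048633,  0.00089028,  0.00122751,
       -0.00067197]), 'effort': array([ 1.52597360e-03, -5.57344866e+01, -2.82145017e+01,  4.11107138e-06,
        1.01744376e-03, -4.99060718e-06]), 'eef_pos': array([ 217.70942693, -585.82878915,  253.32497531]), 'ee_rot': array([-1.57078218e+00,  6.86349336e-06, -1.21505461e+00]), 'wrist_force': array([-0.7815192 , -0.4885716 , -0.71390163]), 'wrist_torque': array([-0.04416091, -0.01455953, -0.05688444]), 'finger_gap': 0.9984831432145888}
```

View pictures.

View pics/top0.png

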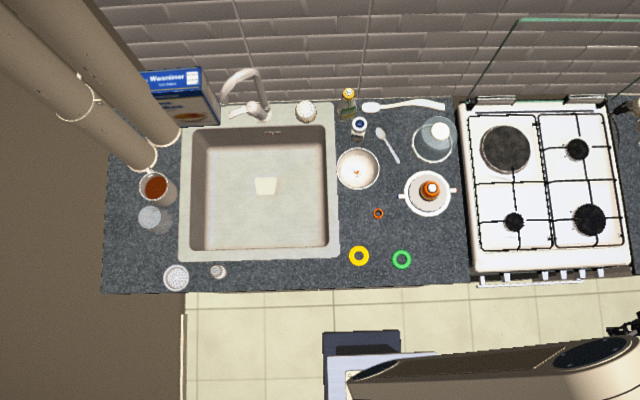

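View pics/side0.png

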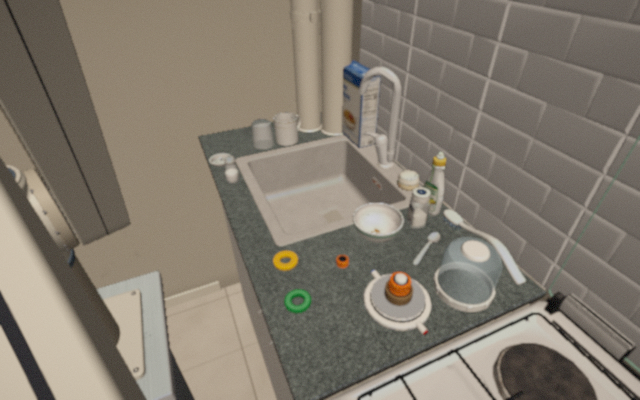

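{"fn": "step_arm", "kwargs": {"series": [[0.026,0.028,0.004,0.06,0],[0.026,0.028,0.004,0.06,0],[0.026,0.028,0.004,0.06,0],[0.026,0.028,0.004,0.06,0],[0.026,0.028,0.004,0.06,0]], "force": 60}}

```text
time_s: 1.52
eef_pos: [348.6, -444.5, 273.6]
ee_rot: [-1.571, -0.0, -0.913]
wrist_force: [0.8, -0.3, 0.7]
finger_gap: 1.001
```

{"fn": "step_arm", "kwargs": {"series": [[0.026,0.028,0.004,0.06,0],[0.026,0.028,0.004,0.06,0],[0.026,0.028,0.004,0.06,0],[0.026,0.028,0.004,0.06,0],[0.026,0.028,0.004,0.06,0]]}}

```text
time_s: 1.93
eef_pos: [478.8, -304.3, 293.7]
ee_rot: [-1.571, -0.0, -0.612]
wrist_force: [-0.1, -0.0, -0.0]
finger_gap: 1.001
```

{"fn": "step_arm", "kwargs": {"series": [[0.026,0.028,0,0.06,0],[0.026,0.028,0,0.06,0],[0.026,0.028,0,0.06,0],[0,0,0,0,0],[0,0,0,0,0]]}}

```text
time_s: 2.35
eef_pos: [556.8, -220.1, 293.2]
ee_rot: [-1.571, 0.0, -0.432]
wrist_force: [-1.0, -0.5, 0.1]
finger_gap: 0.999
```

```bash
cat > b.py <<'E'
from h import *
import sys
p=read_camera('wrist'); cv2.imwrite(f'pics/{sys.argv[1]}.png',p['img'])
print(np.round(p['world_from_camera'],3).tolist())
for q in sys.argv[2:]:
    for o in spotter.outline_of(p,q)[:2]:
        m=o['mask']&(p['range_z']>0)
        if m.sum()<5: continue
        w=cloud(p)[m]; print(q,round(o['confidence'],2),np.round(np.array(o['xy'])*[640,400]),m.sum(),np.round(np.median(w,0)),np.round(np.percentile(w,[2,98],0)).tolist())
for q in ['collar_top','tube_top','seat']:
    for o in spotter.landmark_of(p,q)[:2]: 
        uv=np.array(o['xy'])*[640,400]; print(q,o['confidence'],uv,world(p,*uv,z={'collar_top':78,'tube_top':85,'seat':28}[q]))
s=ctrl.state(); print(s['time_s'],s['eef_pos'],s['ee_rot'],s['q'],s['wrist_force'])
E
python3 b.py w1 filter_unit collar spent housing
```

```text
[[0.908, -0.403, -0.112, 585.368], [-0.419, -0.875, -0.244, -159.091], [0.001, 0.268, -0.963, 414.818], [0.0, 0.0, 0.0, 1.0]]
filter_unit 0.55 [345. 105.] 7553 [ 619. -161.   28.] [[557.0, -235.0, 13.0], [685.0, -94.0, 87.0]]
collar 0.73 [258.  15.] 509 [564. -13.  17.] [[550.0, -25.0, 1.0], [577.0, 1.0, 20.0]]
collar 0.59 [340. 106.] 789 [ 619. -164.   79.] [[600.0, -185.0, 57.0], [640.0, -145.0, 81.0]]
spent 0.56 [332. 112.] 642 [ 610. -158.   53.] [[593.0, -193.0, 30.0], [647.0, -136.0, 77.0]]
housing 0.56 [489.  68.] 14070 [ 757. -187.  115.] [[720.0, -242.0, 16.0], [822.0, -137.0, 128.0]]
collar_top 0.96 [252.288  11.68 ] [566.20993567 -31.37508819  78.        ]
collar_top 0.61 [347.2  107.68] [ 619.0413856  -163.53748718   78.        ]
tube_top 0.92 [347.968 108.   ] [ 618.99169005 -164.12429819   85.        ]
2.75 [ 555.1892158  -222.70062773  293.44870343] [-1.57083290e+00 -8.03892317e-05 -4.36683135e-01] [-4.01352679e-01  3.40973358e-01  1.65505130e+00 -4.32374198e-05
  1.14548895e+00  3.53482962e-02] [ 1.0762082  -0.28456392  0.2571324 ]
```

{"fn": "step_arm", "kwargs": {"series": [[0.021,0.019,-0.03,0.05,0],[0.021,0.019,-0.03,0.05,0],[0.022,0.02,-0.03,0.05,0],[0,0,-0.023,0.03,0],[0,0,0,0,0]]}}

```text
time_s: 3.17
eef_pos: [617.1, -162.7, 175.5]
ee_rot: [-1.571, 0.008, -0.253]
wrist_force: [-2.4, 0.2, -0.4]
finger_gap: 1.0
```

```bash
cat >> b.py <<'E'
# circle fits on horizontal faces near the unit
from scipy.optimize import least_squares
def fit(w):
    f=lambda a:np.hypot(w[:,0]-a[0],w[:,1]-a[1])-a[2]
    return least_squares(f,[*w[:,:2].mean(0),25],loss='soft_l1').x
def rim(mask,z,thr=None):
    c=max(cv2.findContours(mask.astype(np.uint8),cv2.RETR_EXTERNAL,cv2.CHAIN_APPROX_NONE)[0],key=len)[:,0]
    c=c[(c[:,0]>1)&(c[:,0]<638)&(c[:,1]>1)&(c[:,1]<398)]
    return fit(world(p,c[:,0],c[:,1],z=z))
E
cat > c.py <<'E'
exec(open('b.py').read())
C=cloud(p); near=np.hypot(C[...,0]-619,C[...,1]+164)<90
for zz,lo,hi in [(78,72,84),(52,46,57)]:
    m=near&(C[...,2]>lo)&(p['range_z']>0)
    if m.sum()>20: print('z>',lo,m.sum(),rim(m,zz), np.median(C[m&(C[...,2]<hi)],0))
E
python3 c.py w2 collar spent
```

```text
[[0.968, -0.239, -0.074, 635.166], [-0.25, -0.933, -0.257, -97.829], [-0.008, 0.268, -0.963, 297.155], [0.0, 0.0, 0.0, 1.0]]
collar 0.93 [219.  34.] 941 [564. -11.  18.] [[550.0, -25.0, 1.0], [577.0, 2.0, 20.0]]
collar 0.86 [325. 189.] 1602 [ 622. -157.   79.] [[601.0, -184.0, 55.0], [641.0, -144.0, 81.0]]
spent 0.83 [322. 173.] 1109 [ 625. -146.   53.] [[592.0, -179.0, 29.0], [649.0, -135.0, 54.0]]
collar_top 0.91 [220.8   41.72] [578.73647973 -29.89831643  78.        ]
collar_top 0.67 [323.328 199.4  ] [ 620.49184992 -161.19147433   78.        ]
tube_top 0.73 [323.328 206.68 ] [ 619.47177171 -165.02146122   85.        ]
tube_top 0.62 [325.312 198.32 ] [ 622.69559407 -158.69471087   85.        ]
seat 0.32 [76.096 11.68 ] [452.36876265  40.652453    28.        ]
3.4667 [ 620.03964219 -165.20056699  182.94897499] [-1.57095494 -0.00326468 -0.25672249] [-2.78895493e-01  5.27558581e-01  1.64109113e+00 -1.04507762e-04
  9.69675546e-01 -2.21137797e-02] [-0.92189748 -0.2521528   0.52702185]
z> 72 57078 [  356.85627616 -1161.07959174   917.24042962] [ 621.6923918  -160.14660362   79.0584445 ]
z> 46 58286 [  324.0261145  -1286.81169984  1025.62969461] [ 625.86840208 -147.97953528   52.87577049]
```

View pics/w2.png

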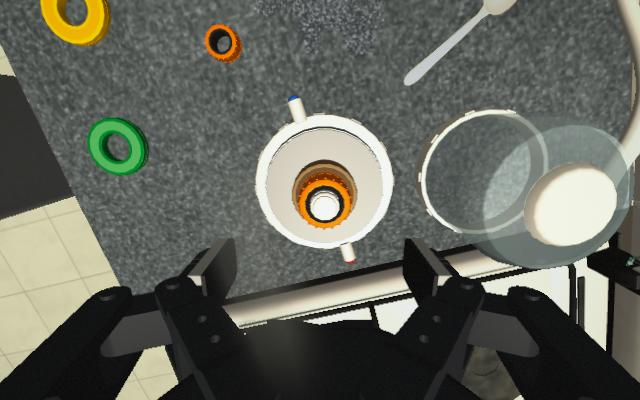

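```bash
sed -i 's/m=near&(C\[...,2\]>lo)/m=near\&(C[...,2]>lo)\&(C[...,2]<95)/' c.py
cat >> c.py <<'E'
b=C[near&(C[...,2]>82)&(C[...,2]<95)]; print('tube',len(b),np.median(b,0),b[:,2].max())
a=C[near&(C[...,2]>72)&(C[...,2]<84)]; print('collar ext',np.percentile(a,[1,99],0))
g=near&(C[...,2]>23)&(C[...,2]<95); print('neck',rim(g,28))
E
python3 c.py w2
```

```text
[[0.967, -0.246, -0.064, 637.066], [-0.254, -0.932, -0.26, -100.021], [0.004, 0.268, -0.963, 304.595], [0.0, 0.0, 0.0, 1.0]]
collar_top 0.93 [214.016  40.72 ] [577.20863426 -28.66400176  78.        ]
collar_top 0.83 [318.976 200.   ] [ 620.52139389 -165.81357115   78.        ]
tube_top 0.65 [319.808 202.32 ] [ 621.18722932 -165.87540366   85.        ]
3.6667 [ 619.64828096 -164.58026928  181.8599772 ] [-1.57082971 -0.0016579  -0.25579533] [-2.78172414e-01  5.28803208e-01  1.64190548e+00  4.51021097e-06
  9.69225733e-01 -2.23796090e-02] [ 0.09473674 -0.22851424 -0.24592877]
z> 72 2009 [ 620.77223224 -164.37457299   21.43080194] [ 621.79803354 -160.48147244   79.0526435 ]
z> 46 3149 [ 620.70474574 -165.05118113   29.64484863] [ 627.26007    -148.11200766   52.84350774]
tube 617 [ 620.90812257 -163.79915496   86.86409471] 89.46440065970728
collar ext [[ 600.35162848 -184.99233747   73.13454259]
 [ 641.51633116 -144.057343     83.71994156]]
neck [ 620.85703811 -164.61201476   57.94703568]
```

{"fn": "step_arm", "kwargs": {"series": [[0.001,0,-0.03,0,0],[0,0,-0.03,0,0],[0,0,-0.03,0,0],[0,0,-0.015,0,0],[0,0,0,0,0]]}}

```text
time_s: 4.08
eef_pos: [618.1, -163.5, 72.4]
ee_rot: [-1.571, 0.006, -0.255]
wrist_force: [-1.8, 0.9, 0.6]
finger_gap: 1.0
```

{"fn": "step_arm", "kwargs": {"series": [[0,0,0,0,0],[0,0,0,0,255],[0,0,0,0,255],[0,0,0,0,255],[0,0,0,0,255]]}}

```text
time_s: 4.5
eef_pos: [620.0, -164.0, 77.0]
ee_rot: [-1.571, 0.001, -0.255]
wrist_force: [2.2, -2.0, 0.5]
finger_gap: 0.493
```

{"fn": "step_arm", "kwargs": {"series": [[0,0,0,0,255],[0,0,0,0,255],[0,0,0,0,255],[0,0,0,0,255],[0,0,0,0,255]]}}

```text
time_s: 4.92
eef_pos: [620.2, -164.0, 77.0]
ee_rot: [-1.571, 0.0, -0.255]
wrist_force: [-5.1, 0.8, 6.8]
finger_gap: 0.497
```

{"fn": "step_arm", "kwargs": {"series": [[0,0,0,0.1,255],[0,0,0.0001,0.12,255],[0,0,0.0002,0.12,255],[0,0,0.0002,0.12,255],[0,0,0.0002,0.12,255]]}}

```text
time_s: 5.33
eef_pos: [619.9, -164.1, 77.1]
ee_rot: [-1.57, 0.001, 0.33]
wrist_force: [-3.0, -0.1, 1.8]
finger_gap: 0.499
```

{"fn": "step_arm", "kwargs": {"series": [[0,0,0.0002,0.12,255],[0,0,0.0002,0.12,255],[0,0,0.0002,0.12,255],[0,0,0.0002,0.12,255],[0,0,0.0002,0.12,255]]}}

```text
time_s: 5.75
eef_pos: [619.7, -164.3, 77.6]
ee_rot: [-1.57, 0.001, 0.931]
wrist_force: [-2.0, -1.8, -2.4]
finger_gap: 0.5
```

```bash
python3 b.py w3 collar | tail -n +2
```

```text
collar 0.88 [464.   9.] 1151 [570. -22.  16.] [[557.0, -26.0, 1.0], [577.0, -6.0, 20.0]]
collar 0.62 [323. 240.] 4592 [ 612. -158.   78.] [[599.0, -184.0, 55.0], [639.0, -144.0, 80.0]]
tube_top 0.69 [317.824 273.4  ] [ 620.86272983 -166.27979341   85.        ]
6.0 [ 619.74964538 -164.27963866   77.58216647] [-1.56987273e+00  9.68639655e-04  9.21868275e-01] [-2.77429531e-01  6.73212171e-01  1.67740010e+00 -7.96866997e-04
  7.92192768e-01 -1.19873739e+00] [-5.45090651 -1.40839083  1.34632416]
```

{"fn": "step_arm", "kwargs": {"series": [[0,0,0,0.12,255],[0,0,0.0002,0.12,255],[0,0,0.0003,0.12,255],[0,0,0.0003,0.12,255],[0,0,0.0003,0.12,255]]}}

```text
time_s: 6.42
eef_pos: [619.9, -164.3, 78.1]
ee_rot: [-1.57, 0.0, 1.527]
wrist_force: [-2.7, -3.4, -4.5]
finger_gap: 0.5
```

{"fn": "step_arm", "kwargs": {"series": [[0,0,0.0003,0.12,255],[0,0,0.0003,0.12,255],[0,0,0.0001,0.12,255],[0,0,0,0,255],[0,0,0,-0.12,255]]}}

```text
time_s: 6.83
eef_pos: [620.1, -164.4, 79.2]
ee_rot: [-1.57, 0.0, 1.76]
wrist_force: [-3.7, -3.0, -0.4]
finger_gap: 0.496
```

{"fn": "step_arm", "kwargs": {"series": [[0,0,0,-0.12,255],[0,0,0.0002,-0.12,255],[0,0,0.0003,-0.12,255],[0,0,0.0003,-0.12,255],[0,0,0.0003,-0.12,255]]}}

```text
time_s: 7.25
eef_pos: [620.0, -164.1, 80.0]
ee_rot: [-1.57, 0.0, 1.153]
wrist_force: [-2.6, -1.6, -3.9]
finger_gap: 0.498
```

{"fn": "step_arm", "kwargs": {"series": [[0,0,0.0003,-0.12,255],[0,0,0.0003,-0.12,255],[0,0,0.0003,-0.12,255],[0,0,0.0003,-0.12,255],[0,0,0.0003,-0.12,255]]}}

```text
time_s: 7.67
eef_pos: [620.2, -163.9, 81.4]
ee_rot: [-1.57, 0.0, 0.553]
wrist_force: [-1.2, 0.4, -3.7]
finger_gap: 0.496
```

{"fn": "step_arm", "kwargs": {"series": [[0,0,0.0003,-0.12,255],[0,0,0.0003,-0.12,255],[0,0,0.0003,-0.12,255],[0,0,0.0003,-0.12,255],[0,0,0.0003,-0.12,255]]}}

```text
time_s: 8.08
eef_pos: [620.4, -163.7, 83.0]
ee_rot: [-1.57, 0.0, -0.047]
wrist_force: [-1.6, -0.8, -3.9]
finger_gap: 0.495
```

{"fn": "step_arm", "kwargs": {"series": [[0,0,0.0003,-0.12,255],[0,0,0.0003,-0.12,255],[0,0,0.0003,-0.12,255],[0,0,0.0003,-0.12,255],[0,0,0.0003,-0.12,255]]}}

```text
time_s: 8.5
eef_pos: [620.6, -163.8, 84.6]
ee_rot: [-1.57, -0.0, -0.647]
wrist_force: [0.4, -1.0, -4.5]
finger_gap: 0.494
```

```bash
python3 b.py w4 collar filter_unit | tail -n +2
```

```text
collar 0.97 [102.  85.] 2333 [564. -12.  16.] [[550.0, -25.0, 1.0], [577.0, 2.0, 20.0]]
collar 0.72 [321. 242.] 5082 [ 625. -158.   85.] [[601.0, -184.0, 62.0], [642.0, -143.0, 87.0]]
filter_unit 0.86 [318. 176.] 19614 [ 640. -136.   29.] [[562.0, -214.0, 13.0], [688.0, -85.0, 88.0]]
collar_top 0.79 [99.392 85.6  ] [593.90063524 -42.2533546   78.        ]
tube_top 0.88 [319.808 264.68 ] [ 620.47347659 -165.37273688   85.        ]
8.8 [ 620.67614987 -163.80430154   84.84328224] [-1.57019867e+00 -1.43024888e-04 -6.34370201e-01] [-2.76790070e-01  6.62854578e-01  1.67529485e+00  7.08520786e-04
  8.03100194e-01  3.57088123e-01] [-0.23915342  1.24218376 -3.0377591 ]
```

{"fn": "step_arm", "kwargs": {"series": [[0,0,0,-0.12,255],[0,0,0.0002,-0.12,255],[0,0,0.0003,-0.12,255],[0,0,0.0003,-0.12,255],[0,0,0.0003,-0.12,255]]}}

```text
time_s: 9.22
eef_pos: [620.8, -164.0, 85.9]
ee_rot: [-1.57, -0.0, -1.239]
wrist_force: [0.6, 0.5, -3.2]
finger_gap: 0.499
```

{"fn": "step_arm", "kwargs": {"series": [[0,0,0.0003,-0.12,255],[0,0,0.0003,-0.12,255],[0,0,0.0003,-0.12,255],[0,0,0.0003,-0.12,255],[0,0,0.0003,-0.12,255]]}}

```text
time_s: 9.63
eef_pos: [620.9, -164.2, 87.5]
ee_rot: [-1.57, -0.0, -1.839]
wrist_force: [1.0, -0.5, -4.3]
finger_gap: 0.499
```

{"fn": "step_arm", "kwargs": {"series": [[0,0,0.0003,-0.12,255],[0,0,0.0003,-0.12,255],[0,0,0.0003,-0.12,255],[0,0,0.0003,-0.12,255],[0,0,0,-0.1,255]]}}

```text
time_s: 10.05
eef_pos: [620.9, -164.4, 88.8]
ee_rot: [-1.57, 0.0, -2.419]
wrist_force: [-1.1, -1.0, -1.2]
finger_gap: 0.494
```

{"fn": "step_arm", "kwargs": {"series": [[0,0,0,0,255],[0,0,0,0.12,255],[0,0,0,0.12,255],[0,0,0.0002,0.12,255],[0,0,0.0003,0.12,255]]}}

```text
time_s: 10.47
eef_pos: [620.9, -164.2, 89.3]
ee_rot: [-1.57, 0.0, -1.925]
wrist_force: [-0.1, -1.4, -3.5]
finger_gap: 0.497
```

{"fn": "step_arm", "kwargs": {"series": [[0,0,0.0003,0.12,255],[0,0,0.0003,0.12,255],[0,0,0.0003,0.12,255],[0,0,0.0003,0.12,255],[0,0,0.0003,0.12,255]]}}

```text
time_s: 10.88
eef_pos: [620.8, -164.0, 90.7]
ee_rot: [-1.57, -0.0, -1.325]
wrist_force: [0.1, 0.5, -3.7]
finger_gap: 0.497
```

{"fn": "step_arm", "kwargs": {"series": [[0,0,0.0003,0.12,255],[0,0,0.0003,0.12,255],[0,0,0.0003,0.12,255],[0,0,0.0003,0.12,255],[0,0,0.0003,0.12,255]]}}

```text
time_s: 11.3
eef_pos: [620.7, -163.8, 92.1]
ee_rot: [-1.57, -0.0, -0.725]
wrist_force: [-0.3, 0.6, -4.2]
finger_gap: 0.501
```

{"fn": "step_arm", "kwargs": {"series": [[0,0,0.0003,0.12,255],[0,0,0.0003,0.12,255],[0,0,0.0003,0.12,255],[0,0,0.0003,0.12,255],[0,0,0.0003,0.12,255]]}}

```text
time_s: 11.72
eef_pos: [620.4, -163.8, 93.4]
ee_rot: [-1.57, 0.0, -0.125]
wrist_force: [0.3, 1.2, -3.1]
finger_gap: 0.5
```

```bash
python3 b.py w5 collar filter_unit | tail -n +2
```

```text
collar 0.8 [205.   7.] 774 [565. -22.  17.] [[551.0, -26.0, 2.0], [576.0, -17.0, 20.0]]
collar 0.74 [322. 242.] 5592 [ 622. -159.   94.] [[602.0, -183.0, 71.0], [641.0, -143.0, 96.0]]
filter_unit 0.56 [320. 173.] 17815 [ 624. -134.   28.] [[555.0, -201.0, 13.0], [687.0, -85.0, 88.0]]
collar_top 0.65 [315.008 262.88 ] [ 617.25507506 -173.00230388   78.        ]
tube_top 0.89 [316.928 254.88 ] [ 619.42672399 -164.7138209    85.        ]
12.0167 [ 620.36820879 -163.81191504   93.66645337] [-1.57046738e+00  2.46655660e-04 -1.36633312e-01] [-2.76837615e-01  6.49829669e-01  1.67373302e+00  3.98967737e-04
  8.18320204e-01 -1.40476979e-01] [ 0.18469538  1.93165597 -1.35115677]
```

{"fn": "step_arm", "kwargs": {"series": [[0,0,0,0.12,255],[0,0,0.0002,0.12,255],[0,0,0.0003,0.12,255],[0,0,0.0003,0.12,255],[0,0,0.0003,0.12,255]]}}

```text
time_s: 12.43
eef_pos: [620.2, -163.9, 94.5]
ee_rot: [-1.57, 0.0, 0.469]
wrist_force: [-1.5, 1.0, -3.0]
finger_gap: 0.497
```

{"fn": "step_arm", "kwargs": {"series": [[0,0,0.0003,0.12,255],[0,0,0.0003,0.12,255],[0,0,0.0003,0.12,255],[0,0,0.0003,0.12,255],[0,0,0.0003,0.12,255]]}}

```text
time_s: 12.85
eef_pos: [620.1, -164.2, 96.0]
ee_rot: [-1.57, 0.0, 1.069]
wrist_force: [-3.0, -0.1, -2.0]
finger_gap: 0.492
```

{"fn": "step_arm", "kwargs": {"series": [[0,0,0.0003,0.12,255],[0,0,0.0003,0.12,255],[0,0,0.0003,0.12,255],[0,0,0.0003,0.12,255],[0,0,0.0003,0.12,255]]}}

```text
time_s: 13.27
eef_pos: [620.1, -164.4, 97.6]
ee_rot: [-1.57, 0.0, 1.669]
wrist_force: [-2.0, 0.4, -3.1]
finger_gap: 0.498
```

{"fn": "step_arm", "kwargs": {"series": [[0,0,0,0,255],[0,0,0,-0.12,255],[0,0,0,-0.12,255],[0,0,0.0002,-0.12,255],[0,0,0.0003,-0.12,255]]}}

```text
time_s: 13.68
eef_pos: [620.1, -164.3, 98.1]
ee_rot: [-1.57, 0.0, 1.174]
wrist_force: [-2.5, -0.0, -1.7]
finger_gap: 0.497
```

{"fn": "step_arm", "kwargs": {"series": [[0,0,0.0003,-0.12,255],[0,0,0.0003,-0.12,255],[0,0,0.0003,-0.12,255],[0,0,0.0003,-0.12,255],[0,0,0.0003,-0.12,255]]}}

```text
time_s: 14.1
eef_pos: [620.1, -164.0, 99.5]
ee_rot: [-1.57, 0.0, 0.574]
wrist_force: [-0.9, 0.8, -2.6]
finger_gap: 0.498
```

{"fn": "step_arm", "kwargs": {"series": [[0,0,0.0003,-0.12,255],[0,0,0.0003,-0.12,255],[0,0,0.0003,-0.12,255],[0,0,0.0003,-0.12,255],[0,0,0.0003,-0.12,255]]}}

```text
time_s: 14.52
eef_pos: [620.3, -163.9, 101.1]
ee_rot: [-1.571, 0.0, -0.026]
wrist_force: [-1.3, 2.6, -2.7]
finger_gap: 0.497
```

{"fn": "step_arm", "kwargs": {"series": [[0,0,0.0004,-0.12,255],[0,0,0.0004,-0.12,255],[0,0,0.0004,-0.12,255],[0,0,0.0004,-0.12,255],[0,0,0.0004,-0.12,255]]}}

```text
time_s: 14.93
eef_pos: [620.6, -164.1, 103.5]
ee_rot: [-1.571, -0.0, -0.626]
wrist_force: [-1.0, 1.3, -0.5]
finger_gap: 0.491
```

```bash
python3 b.py w6 collar filter_unit | tail -n +2
```

```text
collar 0.89 [320. 265.] 5907 [ 623. -163.  104.] [[603.0, -183.0, 82.0], [642.0, -144.0, 106.0]]
collar 0.81 [124.  84.] 1838 [565. -12.  17.] [[551.0, -26.0, 2.0], [577.0, 2.0, 20.0]]
filter_unit 0.93 [318. 170.] 16071 [ 644. -136.   28.] [[562.0, -212.0, 12.0], [688.0, -85.0, 88.0]]
collar_top 0.93 [316.224 260.88 ] [ 611.72545483 -174.40884901   78.        ]
collar_top 0.67 [118.784  81.4  ] [590.48167568 -37.7554123   78.        ]
tube_top 0.76 [321.408 246.   ] [ 621.67607069 -165.66669038   85.        ]
seat 0.78 [314.176 210.88 ] [ 618.21431501 -162.14298973   28.        ]
15.2333 [ 620.98903633 -164.19450945  103.60496462] [-1.57028910e+00 -1.18414697e-03 -6.13651231e-01] [-2.77058019e-01  6.35788809e-01  1.67068345e+00  1.18391496e-04
  8.33835175e-01  3.36513404e-01] [1.37779872 0.96430155 0.98373517]
```

{"fn": "step_arm", "kwargs": {"series": [[0,0,0.01,0,255],[0,0,0.018,0,255],[0,0,0.02,0,255],[-0.03,-0.006,0,0,255],[-0.03,-0.006,0,0,255]]}}

```text
time_s: 15.65
eef_pos: [562.0, -176.6, 153.4]
ee_rot: [-1.57, -0.005, -0.613]
wrist_force: [-0.0, -0.8, -1.8]
finger_gap: 0.499
```

{"fn": "step_arm", "kwargs": {"series": [[-0.03,-0.006,0,0,255],[-0.03,-0.006,0,0,255],[-0.01,-0.002,0,0,255],[0,0,-0.03,0,255],[0,0,-0.03,0,255]]}}

```text
time_s: 16.07
eef_pos: [492.0, -191.4, 93.2]
ee_rot: [-1.569, -0.006, -0.615]
wrist_force: [-0.1, 0.9, -1.6]
finger_gap: 0.492
```

{"fn": "step_arm", "kwargs": {"series": [[0,0,-0.03,0,255],[0,0,-0.02,0,255],[0,0,-0.005,0,255],[0,0,0,0,255],[0,0,0,0,255]]}}

```text
time_s: 16.48
eef_pos: [491.2, -190.4, 37.0]
ee_rot: [-1.571, -0.001, -0.615]
wrist_force: [0.9, -0.7, -0.3]
finger_gap: 0.496
```

```bash
python3 b.py w7 collar filter_unit | tail -n +2
```

```text
collar 0.76 [320. 263.] 6222 [ 493. -190.   37.] [[472.0, -210.0, 14.0], [513.0, -170.0, 39.0]]
filter_unit 0.62 [471. 103.] 36932 [ 589. -166.   29.] [[553.0, -242.0, 12.0], [640.0, -116.0, 78.0]]
collar_top 0.94 [318.976 262.32 ] [ 504.49957703 -172.24585942   78.        ]
collar_top 0.73 [530.112  47.48 ] [ 586.24234949 -153.09849955   78.        ]
seat 0.96 [531.328  48.48 ] [ 621.14844529 -164.67315509   28.        ]
16.7833 [ 491.09789686 -190.34783101   37.29320031] [-1.57038096 -0.0018991  -0.61488492] [-3.92356348e-01  6.30221952e-01  1.94636161e+00 -2.62281983e-05
  5.63065144e-01  2.22550341e-01] [-0.20455731  0.01994131 -0.07156295]
```

{"fn": "step_arm", "kwargs": {"series": [[0,0,-0.005,0,255],[0,0,-0.005,0,255],[0,0,-0.001,0,255],[0,0,0,0,255],[0,0,0,0,255]]}}

```text
time_s: 17.2
eef_pos: [490.8, -190.2, 25.7]
ee_rot: [-1.571, -0.001, -0.615]
wrist_force: [-1.3, 1.5, 11.3]
finger_gap: 0.497
```

{"fn": "step_arm", "kwargs": {"series": [[0,0,0,0,0],[0,0,0,0,0],[0,0,0,0,0],[0,0,0,0,0],[0,0,0.02,0,0]]}}

```text
time_s: 17.62
eef_pos: [488.3, -189.2, 42.6]
ee_rot: [-1.572, 0.006, -0.615]
wrist_force: [-0.6, 0.3, 0.6]
finger_gap: 1.002
```

{"fn": "step_arm", "kwargs": {"series": [[0,0,0.03,0,0],[0,0,0.04,0,0],[0,0,0.04,0.1,0],[0.03,0.006,0.024,0.12,0],[0.03,0.006,0,0.12,0]]}}

```text
time_s: 18.03
eef_pos: [553.0, -179.2, 185.2]
ee_rot: [-1.571, -0.008, -0.271]
wrist_force: [2.2, 0.3, 0.7]
finger_gap: 1.002
```

{"fn": "step_arm", "kwargs": {"series": [[0.03,0.006,0,0,0],[0.03,0.006,0,0,0],[0.01,0.002,0,0,0],[0,0,0,0,0],[0,0,0,0,0]]}}

```text
time_s: 18.45
eef_pos: [619.6, -163.8, 178.3]
ee_rot: [-1.571, 0.002, -0.274]
wrist_force: [-1.6, 0.6, 0.1]
finger_gap: 0.998
```

```bash
python3 c.py w8 spent collar| tail -n +2
```

```text
spent 0.91 [323. 180.] 2305 [ 625. -158.   53.] [[594.0, -192.0, 41.0], [649.0, -136.0, 54.0]]
collar 0.95 [222.  47.] 930 [564. -12.  18.] [[550.0, -26.0, 1.0], [577.0, 2.0, 20.0]]
collar 0.61 [210. 232.] 957 [ 496. -181.   23.] [[473.0, -199.0, 4.0], [513.0, -170.0, 28.0]]
collar_top 0.63 [212.8 243. ] [ 520.71239361 -175.49845394   78.        ]
collar_top 0.57 [214.208  43.4  ] [579.2057103  -29.45031379  78.        ]
tube_top 0.8 [321.28 204.08] [ 621.29421747 -164.7464724    85.        ]
seat 0.63 [319.296 185.08 ] [ 620.21563894 -162.46893676   28.        ]
18.75 [ 619.57721207 -164.45204954  179.27075794] [-1.57083514e+00  4.94742544e-04 -2.75741399e-01] [-2.77991499e-01  5.32717312e-01  1.64213224e+00 -4.84910400e-05
  9.67237760e-01 -2.22257757e-03] [-0.3439333  -0.06055115 -0.11238728]
z> 72 735 [ 620.87989073 -165.19264819   12.658691  ] [ 623.50452366 -154.80186896   79.54104883]
z> 46 3124 [ 621.30024869 -164.31725494   29.42602411] [ 623.93700776 -158.19610202   52.8744083 ]
tube 645 [ 621.26533181 -163.63584375   86.77651033] 89.14811261160244
collar ext [[ 609.91039141 -175.44438358   72.36264475]
 [ 632.80460642 -152.73096705   83.95508137]]
neck [ 621.17342384 -164.40722141   57.99208386]
```

View pics/w8.png

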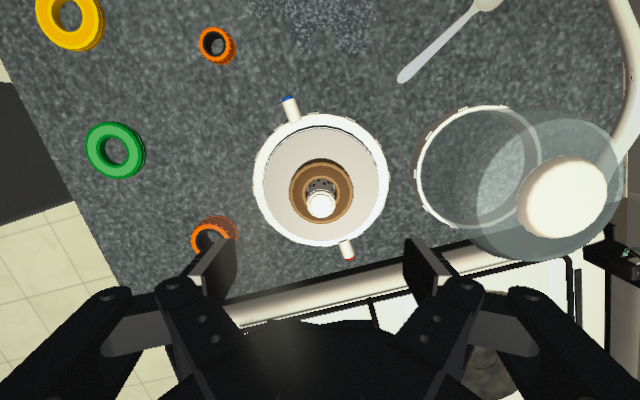

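{"fn": "step_arm", "kwargs": {"series": [[0.0015,0,-0.035,0,0],[0,0,-0.035,0,0],[0,0,-0.035,0,0],[0,0,-0.015,0,0],[0,0,-0.006,0,0]]}}

```text
time_s: 19.17
eef_pos: [619.7, -163.8, 50.4]
ee_rot: [-1.571, 0.005, -0.275]
wrist_force: [0.1, 0.8, 0.6]
finger_gap: 1.001
```

{"fn": "step_arm", "kwargs": {"series": [[0,0,0,0,0],[0,0,0,0,0],[0,0,0,0,255],[0,0,0,0,255],[0,0,0,0,255]]}}

```text
time_s: 19.58
eef_pos: [623.0, -164.4, 55.9]
ee_rot: [-1.571, -0.003, -0.275]
wrist_force: [-2.4, 0.1, 10.0]
finger_gap: 0.69
```

{"fn": "step_arm", "kwargs": {"series": [[0,0,0,0,255],[0,0,0,0,255],[0,0,0,0,255],[0,0,0,0,255],[0,0,0.003,0,255]]}}

```text
time_s: 20.0
eef_pos: [622.6, -164.3, 57.8]
ee_rot: [-1.571, -0.002, -0.275]
wrist_force: [0.5, -0.2, -2.0]
finger_gap: 0.688
```

{"fn": "step_arm", "kwargs": {"series": [[0,0,0.01,0,255],[0,0,0.01,0,255],[0,0,0.01,0,255],[0,0,0.01,0,255],[0,0,0.01,0,255]]}}

```text
time_s: 20.42
eef_pos: [622.2, -164.1, 107.7]
ee_rot: [-1.571, -0.001, -0.275]
wrist_force: [0.0, -0.4, -0.7]
finger_gap: 0.687
```

```bash
sed -i "s/^exec.*/&\nimport sys/" c.py; python3 b.py w9 spent filter_unit| tail -n +2; sed -i 's/0\.png/1.png/' a.py; python3 a.py | grep -E "bowl|yellow|green|blue|white"
```

```text
spent 0.79 [321. 266.] 10039 [ 623. -163.  104.] [[596.0, -192.0, 84.0], [650.0, -136.0, 106.0]]
filter_unit 0.66 [315. 171.] 16691 [ 627. -136.   29.] [[556.0, -195.0, 12.0], [687.0, -85.0, 88.0]]
collar_top 0.86 [172.608 281.12 ] [ 527.40665827 -168.71641086   78.        ]
collar_top 0.85 [169.408  17.   ] [584.24029357 -35.18110343  78.        ]
tube_top 0.84 [312.832 245.32 ] [ 618.43435547 -165.72157252   85.        ]
tube_top 0.72 [508.224 181.4  ] [ 728.69230801 -158.49675787   85.        ]
seat 0.69 [189.12 264.88] [ 509.01305432 -181.45297711   28.        ]
20.7167 [ 621.50257798 -163.97611656  105.75632422] [-1.57076669e+00  9.42528305e-04 -2.75002817e-01] [-2.76486773e-01  6.33940537e-01  1.66755751e+00  3.78815184e-05
  8.41037179e-01 -1.50921038e-03] [ 0.14962503  0.06302205 -0.14164474]
top bowl 0.59 [357. 168.] 1451 [702.  46.  22.] [[639.0, -9.0, 7.0], [752.0, 105.0, 60.0]]
top element_yellow 0.68 [363. 258.] 234 [435.  54.  10.] [[410.0, 29.0, 4.0], [461.0, 80.0, 17.0]]
side bowl 0.71 [373. 221.] 1159 [698.  77.  31.] [[634.0, -11.0, 10.0], [746.0, 107.0, 58.0]]
side element_yellow 0.83 [283. 257.] 352 [439.  51.  10.] [[413.0, 24.0, 1.0], [465.0, 79.0, 13.0]]
side element_yellow 0.4 [401. 274.] 700 [ 624. -170.  101.] [[595.0, -194.0, 29.0], [672.0, -138.0, 104.0]]
side element_green 0.78 [301. 304.] 472 [424. -77.  11.] [[396.0, -102.0, 2.0], [451.0, -49.0, 13.0]]
side element_green 0.56 [372. 221.] 1144 [699.  78.  32.] [[634.0, -11.0, 10.0], [747.0, 107.0, 59.0]]
```

{"fn": "step_arm", "kwargs": {"series": [[0,0,0.03,0,255],[0.005,0.02,0.02,0,255],[0.01,0.035,0.01,0,255],[0.012,0.035,0,0.05,255],[0.012,0.035,0,0.1,255]]}}

```text
time_s: 22.23
eef_pos: [661.8, -38.2, 167.7]
ee_rot: [-1.571, -0.002, -0.124]
wrist_force: [0.9, 0.2, -0.5]
finger_gap: 0.687
```

{"fn": "step_arm", "kwargs": {"series": [[0.012,0.03,0,0.1,255],[0.012,0.03,0,0.1,255],[0.01,0.025,0,0,255],[0,0,0,0,255],[0,0,0,0,255]]}}

```text
time_s: 22.65
eef_pos: [695.0, 47.4, 166.0]
ee_rot: [-1.571, 0.0, 0.077]
wrist_force: [0.4, -0.1, -1.2]
finger_gap: 0.684
```

```bash
cat > d.py <<'E'
exec(open('b.py').read())
C=cloud(p)
m=(C[...,2]>54)&(C[...,2]<64)&(np.hypot(C[...,0]-696,C[...,1]-47)<90)
print('bowl rim',m.sum(),fit(C[m]))
E
python3 d.py w10 spent bowl| tail -n +2
```

```text
spent 0.96 [320. 265.] 9804 [695.  49. 162.] [[669.0, 21.0, 143.0], [722.0, 76.0, 164.0]]
bowl 0.75 [318. 178.] 12239 [693.  61.  29.] [[633.0, -12.0, 10.0], [755.0, 108.0, 60.0]]
collar_top 0.58 [186.432 232.   ] [589.88030354  16.67060516  78.        ]
collar_top 0.45 [ 70.4  271.72] [488.39872233 -28.09241172  78.        ]
22.95 [694.6308026   44.64104829 166.24177856] [-1.57087324e+00  3.02290234e-04  7.33914908e-02] [ 4.71146471e-02  6.21538502e-01  1.51390612e+00 -1.00399493e-04
  1.00644819e+00 -2.62231424e-02] [ 0.5017573  -0.00438995 -1.51173417]
bowl rim 1625 [693.66002475  48.11415761  62.41424142]
```

View pics/w10.png

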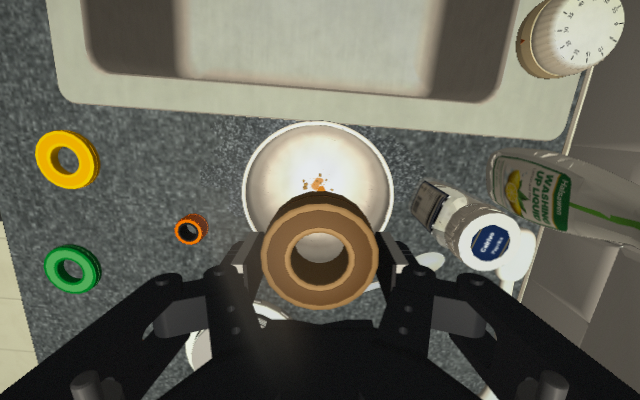

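{"fn": "step_arm", "kwargs": {"series": [[-0.001,0.003,-0.035,0,255],[0,0,-0.035,0,255],[0,0,-0.022,0,255],[0,0,-0.008,0,255],[0,0,0,0,255]]}}

```text
time_s: 23.37
eef_pos: [692.3, 48.1, 63.8]
ee_rot: [-1.571, 0.004, 0.074]
wrist_force: [0.4, 1.2, -0.6]
finger_gap: 0.688
```

{"fn": "step_arm", "kwargs": {"series": [[0,0,0,0,255],[0,0,0,0,55],[0,0,0,0,55],[0,0,0,0,55],[0,0,0,0,55]]}}

```text
time_s: 23.78
eef_pos: [694.7, 49.0, 67.7]
ee_rot: [-1.571, -0.002, 0.075]
wrist_force: [-0.3, 0.5, -0.2]
finger_gap: 0.789
```

{"fn": "step_arm", "kwargs": {"series": [[0,0,0.02,0,55],[0,0,0.03,0,55],[0,0,0.03,0,55],[0,0,0.03,0,0],[0,0,0.02,0,0]]}}

```text
time_s: 24.2
eef_pos: [695.1, 49.0, 200.1]
ee_rot: [-1.571, -0.004, 0.075]
wrist_force: [0.5, 0.8, 1.0]
finger_gap: 0.999
```

```bash
python3 d.py w11 spent bowl element_yellow element_green| tail -n +2
```

```text
spent 0.65 [328. 176.] 2128 [694.  50.  40.] [[668.0, 22.0, 24.0], [721.0, 76.0, 45.0]]
bowl 0.65 [316. 186.] 11113 [693.  43.  32.] [[634.0, -13.0, 12.0], [754.0, 106.0, 60.0]]
bowl 0.39 [253. 307.] 2775 [ 628. -113.   20.] [[594.0, -143.0, 9.0], [681.0, -75.0, 30.0]]
element_yellow 0.89 [ 85. 160.] 1979 [441.  54.  11.] [[412.0, 27.0, 2.0], [467.0, 81.0, 12.0]]
element_green 0.55 [ 90. 264.] 1499 [425. -71.  11.] [[397.0, -98.0, 3.0], [451.0, -44.0, 12.0]]
collar_top 0.65 [147.584 350.4  ] [ 524.49529512 -138.99634051   78.        ]
collar_top 0.61 [197.376 222.8  ] [584.93958531  12.93535242  78.        ]
seat 0.61 [246.272 341.88 ] [ 618.68238761 -167.60277268   28.        ]
24.6 [693.04055085  48.83706103 194.60162288] [-1.57076866  0.0026891   0.07500497] [ 5.32348560e-02  5.88088676e-01  1.50037359e+00 -3.54754815e-05
  1.05581946e+00 -2.17525658e-02] [-0.59752691 -1.27671562 -1.26150976]
bowl rim 1801 [693.81647238  47.84980222  62.56918504]
```

{"fn": "step_arm", "kwargs": {"series": [[-0.032,0.001,-0.002,0,80],[-0.032,0.001,-0.002,0,80],[-0.032,0.001,-0.002,0,80],[-0.032,0.001,-0.002,0,80],[-0.032,0.001,-0.002,0,80]]}}

```text
time_s: 25.02
eef_pos: [531.8, 53.8, 185.0]
ee_rot: [-1.571, 0.002, 0.075]
wrist_force: [-0.3, -0.4, -0.1]
finger_gap: 0.686
```

{"fn": "step_arm", "kwargs": {"series": [[-0.032,0,-0.002,0,80],[-0.032,0,-0.002,0,80],[-0.03,0,0,0,80],[0,0,0,0,80],[0,0,0,0,80]]}}

```text
time_s: 25.43
eef_pos: [438.3, 53.9, 181.7]
ee_rot: [-1.571, 0.002, 0.075]
wrist_force: [0.9, 0.0, -0.1]
finger_gap: 0.685
```

```bash
cat > e.py <<'E'
exec(open('b.py').read())
q=sys.argv[2]; C=cloud(p); x,y,z=s['eef_pos']
o=spotter.outline_of(p,q)[0]; m=o['mask']&(p['range_z']>0)&(C[...,2]<25)
print(q,o['confidence'],'rim fit on z=10',rim(o['mask'],10),'depth-top',np.median(C[m],0), 'mid', [(np.percentile(C[m][:,i],1)+np.percentile(C[m][:,i],99))/2 for i in (0,1)])
f=C[(C[...,2]>z-50)&(C[...,2]<z+20)&(np.hypot(C[...,0]-x,C[...,1]-y)<70)&(p['range_z']>0)]
if len(f): print('finger low', np.percentile(f[:,2],[0,.5,2,10])-z, len(f))
E
python3 e.py w12 element_yellow | tail -n +2
```

```text
element_yellow 0.68 [321. 193.] 1876 [438.  55.  11.] [[412.0, 27.0, 5.0], [465.0, 81.0, 12.0]]
collar_top 0.67 [423.616 248.6  ] [533.77675625  15.86997517  78.        ]
tube_top 0.16 [567.296 212.8  ] [645.00091268  60.16418414  85.        ]
seat 0.94 [448.192 366.32 ] [ 615.31590889 -164.22556204   28.        ]
25.6833 [441.1369701   53.94863915 182.17456925] [-1.57077700e+00 -6.42400109e-04  7.48561356e-02] [9.49067585e-02 2.70944522e-01 2.07185582e+00 9.00426894e-06
 7.98149653e-01 2.00443335e-02] [-0.1852516  -0.25811809 -0.37588959]
element_yellow 0.68 rim fit on z=10 [438.36702938  53.98270651  29.3133688 ] depth-top [438.43280936  54.79175855  10.92818523] mid [np.float64(438.3515087311093), np.float64(54.23397177342425)]
finger low [-16.77771357 -15.69570651 -14.236013    -9.17451712] 2925
```

View pics/w12.png

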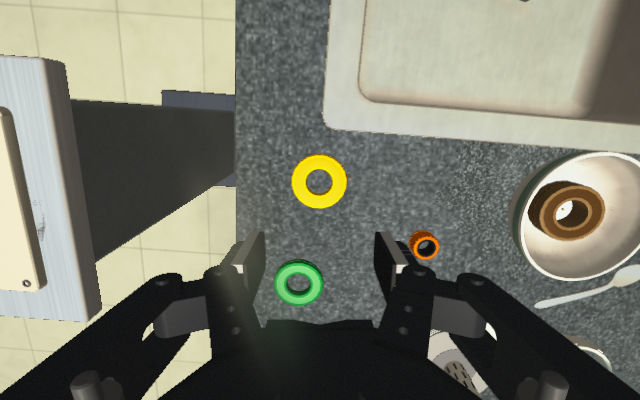

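{"fn": "step_arm", "kwargs": {"series": [[-0.001,0,-0.035,0,0],[0,0,-0.035,0,0],[0,0,-0.035,0,0],[0,0,-0.03,0,0],[0,0,-0.015,0,0]]}}

```text
time_s: 26.15
eef_pos: [437.9, 53.7, 29.1]
ee_rot: [-1.571, 0.004, 0.075]
wrist_force: [0.1, -0.0, 0.5]
finger_gap: 1.0
```

{"fn": "step_arm", "kwargs": {"series": [[0,0,-0.008,0,0],[0,0,-0.005,0,0],[0,0,0,0,0],[0,0,0,0,0],[0,0,0,0,0]]}}

```text
time_s: 26.57
eef_pos: [439.8, 54.0, 20.2]
ee_rot: [-1.571, -0.002, 0.075]
wrist_force: [-0.4, 1.0, 0.3]
finger_gap: 1.001
```

```bash
python3 e.py w13 element_yellow | tail -n 5
```

```text
collar_top 0.83 [523.968 374.32 ] [500.22738499  53.13605033  78.        ]
26.8167 [439.35722437  53.93890576  19.86140946] [-1.57075999e+00 -1.28866440e-03  7.49958427e-02] [9.52636379e-02 6.07273722e-01 2.12725069e+00 2.58683797e-05
 4.05779104e-01 2.02440106e-02] [ 0.20268285  0.63130021 -0.5190241 ]
element_yellow 0.97 rim fit on z=10 [437.73377564  54.26389249  29.6184343 ] depth-top [437.45025183  55.94092332  10.96178266] mid [np.float64(437.70511888425267), np.float64(54.54691501887374)]
finger low [-21.13171114 -20.26680791 -19.92668611 -19.42458561] 44205
```

{"fn": "step_arm", "kwargs": {"series": [[-0.001,0,-0.0005,0,255],[0,0,0,0,255],[0,0,0,0,255],[0,0,0,0,255],[0,0,0,0,255]]}}

```text
time_s: 27.28
eef_pos: [437.8, 53.9, 19.4]
ee_rot: [-1.571, 0.0, 0.075]
wrist_force: [-2.3, -1.1, 14.1]
finger_gap: 0.671
```

{"fn": "step_arm", "kwargs": {"series": [[0,0,0,0,255],[0,0,0.005,0,255],[0,0,0.03,0,255],[0,0,0.035,0,255],[0,0,0.035,0,255]]}}

```text
time_s: 27.7
eef_pos: [436.9, 53.8, 124.3]
ee_rot: [-1.571, 0.003, 0.075]
wrist_force: [1.7, -0.1, 0.1]
finger_gap: 0.675
```

{"fn": "step_arm", "kwargs": {"series": [[0.015,-0.015,0.02,0,255],[0.023,-0.028,0,-0.05,255],[0.023,-0.028,0,-0.05,255],[0.023,-0.028,0,-0.05,255],[0.023,-0.028,0,-0.05,255]]}}

```text
time_s: 28.12
eef_pos: [545.7, -74.5, 144.1]
ee_rot: [-1.571, -0.0, -0.127]
wrist_force: [1.7, 0.6, 0.2]
finger_gap: 0.676
```

{"fn": "step_arm", "kwargs": {"series": [[0.023,-0.028,0,-0.05,255],[0.023,-0.028,0,-0.05,255],[0.02,-0.028,0,-0.04,255],[0.01,-0.008,0,0,255],[0,0,0,0,255]]}}

```text
time_s: 28.53
eef_pos: [622.9, -167.7, 143.7]
ee_rot: [-1.571, -0.002, -0.268]
wrist_force: [0.2, 0.8, -0.9]
finger_gap: 0.672
```

```bash
cat > g.py <<'E'
exec(open('b.py').read())
C=cloud(p); near=np.hypot(C[...,0]-621,C[...,1]+164.5)<85; v=p['range_z']>0
n=near&v&(C[...,2]>23)&(C[...,2]<36); a=C[n]; 
e=lambda A:[round((np.percentile(A[:,i],1)+np.percentile(A[:,i],99))/2,1) for i in (0,1)]
t=C[near&v&(C[...,2]>82)&(C[...,2]<(92))]
if len(t)>20: print('tube',len(t),e(t),np.median(t,0))
g=cv2.morphologyEx((near&v&(C[...,2]>23)&(C[...,2]<92)).astype(np.uint8),cv2.MORPH_CLOSE,np.ones((5,5)))
print('neck',rim(g,28))
q=sys.argv[2]; o=spotter.outline_of(p,q)
if o:
    m=o[0]['mask']&v; w=C[m]; top=np.median(w[:,2]); w=w[abs(w[:,2]-top)<4]; print('held',o[0]['confidence'],'top',top,e(w),fit(w) , 'rel TCP',np.array(e(w))-s['eef_pos'][:2])
    print('rim fit', rim(o[0]['mask'],top-1), 'tilt', np.linalg.lstsq(np.c_[w[:,:2]-w[:,:2].mean(0),np.ones(len(w))],w[:,2],rcond=None)[0])
E
python3 g.py w14 element_yellow | tail -n +2
```

```text
element_yellow 0.93 [313. 267.] 8022 [ 624. -166.  135.] [[597.0, -195.0, 127.0], [650.0, -140.0, 136.0]]
element_yellow 0.47 [312. 170.] 14720 [ 624. -144.   29.] [[557.0, -222.0, 13.0], [687.0, -88.0, 40.0]]
collar_top 0.75 [191.104  28.4  ] [580.79324555 -33.20242267  78.        ]
collar_top 0.65 [187.776 255.   ] [ 521.3608684 -172.1968142   78.       ]
tube_top 0.69 [313.408 210.88 ] [ 621.11046558 -161.38623312   85.        ]
seat 0.76 [311.296 193.2  ] [ 617.54090026 -163.64860237   28.        ]
28.7833 [ 619.81623793 -164.01098021  143.45930549] [-1.57070717e+00  1.56390716e-03 -2.64033664e-01] [-2.77274693e-01  5.79932077e-01  1.65819251e+00  8.70271979e-05
  9.05033015e-01 -1.32947664e-02] [-0.02909339 -0.65683141 -0.92914925]
tube 57 [np.float64(619.5), np.float64(-173.9)] [ 619.66291859 -174.03170379   85.82282842]
neck [ 621.91243033 -160.35731545   54.92252883]
held 0.93 top 134.64924720118898 [np.float64(623.7), np.float64(-167.2)] [ 623.7016243  -166.71220155   22.90775024] rel TCP [ 3.88376207 -3.18901979]
rim fit [ 623.44130805 -167.31812889   29.94593352] tilt [ 3.81920840e-03 -5.38680812e-03  1.34589475e+02]
```

View pics/w14.png

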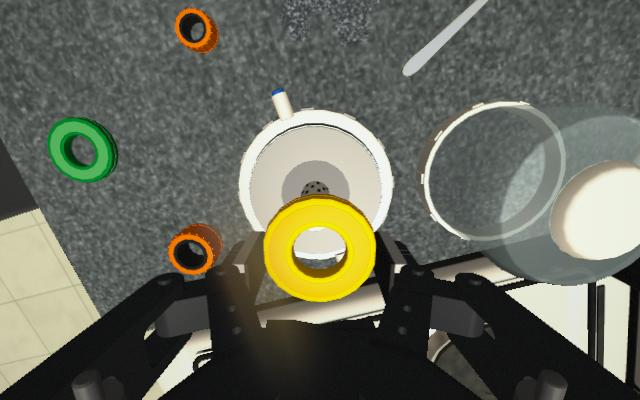

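```bash
python3 g.py w14 element_yellow | tail -n 6
```

```text
29.0833 [ 620.81485617 -164.67572206  143.91474982] [-1.57078759e+00 -9.14912257e-05 -2.64468188e-01] [-2.77819212e-01  5.80156299e-01  1.65639270e+00  1.26610011e-05
  9.04952284e-01 -1.33588449e-02] [ 0.11262251  1.20743334 -0.24440875]
tube 150 [np.float64(618.8), np.float64(-172.0)] [ 618.8324575  -171.63714783   86.89181055]
neck [ 621.70782604 -162.26698635   56.20701198]
held 0.61 top 134.5991120830526 [np.float64(620.8), np.float64(-163.5)] [ 620.82771809 -162.98444978   22.9189903 ] rel TCP [-0.01485617  1.17572206]
rim fit [ 620.73522779 -163.65473008   30.01013027] tilt [ 1.01294492e-03 -4.43199526e-03  1.34559188e+02]
```

{"fn": "step_arm", "kwargs": {"series": [[-0.0005,0,-0.012,0,255],[0,0,-0.012,0,255],[0,0,-0.01,0,255],[0,0,0,0,255],[0,0,0,0,255]]}}

```text
time_s: 29.55
eef_pos: [619.5, -164.9, 108.1]
ee_rot: [-1.571, 0.003, -0.265]
wrist_force: [-0.5, 0.3, -0.1]
finger_gap: 0.674
```

{"fn": "step_arm", "kwargs": {"series": [[0,0,-0.004,0,255],[0,0,-0.004,0,255],[0,0,-0.004,0,255],[0,0,-0.004,0,255],[0,0,-0.004,0,255]]}}

```text
time_s: 29.97
eef_pos: [620.5, -165.1, 89.5]
ee_rot: [-1.571, -0.0, -0.265]
wrist_force: [0.5, 0.3, -0.7]
finger_gap: 0.677
```

{"fn": "step_arm", "kwargs": {"series": [[0,0,-0.004,0,255],[0,0,-0.004,0,255],[0,0,-0.004,0,255],[0,0,-0.004,0,255],[0,0,0,0,255]]}}

```text
time_s: 30.38
eef_pos: [619.9, -165.0, 72.7]
ee_rot: [-1.571, 0.001, -0.265]
wrist_force: [-0.7, -0.1, -1.2]
finger_gap: 0.674
```

```bash
python3 g.py w15 element_yellow | tail -n 6
```

```text
30.6333 [ 620.63070551 -165.1762421    73.97930165] [-1.57078917e+00 -4.92923699e-04 -2.65016245e-01] [-2.78649146e-01  6.79222409e-01  1.67652188e+00  1.96183093e-05
  7.85355582e-01 -1.36467728e-02] [-0.05729186  0.61077863 -0.53305477]
tube 3026 [np.float64(621.9), np.float64(-163.3)] [ 621.27699726 -162.67998037   86.81920267]
neck [ 620.80253682 -164.89929563   58.56693147]
held 0.83 top 63.75008937405991 [np.float64(620.6), np.float64(-164.5)] [ 620.18304934 -166.10643373   24.16521099] rel TCP [-0.03070551  0.6762421 ]
rim fit [ 620.59212618 -164.50843253   29.90889663] tilt [ 5.32481607e-04 -7.41470668e-03  6.37050961e+01]
```

{"fn": "step_arm", "kwargs": {"series": [[0,0,-0.006,0,255],[0,0,-0.006,0,255],[0,0,-0.006,0,255],[0,0,-0.005,0,255],[0,0,-0.0015,0,255]]}}

```text
time_s: 31.1
eef_pos: [619.6, -164.9, 47.8]
ee_rot: [-1.571, 0.002, -0.265]
wrist_force: [-1.7, 0.1, 2.5]
finger_gap: 0.675
```

{"fn": "step_arm", "kwargs": {"series": [[0,0,0,0,255],[0,0,0,0,255],[0,0,0,0,70],[0,0,0,0,0],[0,0,0,0,0]]}}

```text
time_s: 31.52
eef_pos: [620.7, -165.2, 49.6]
ee_rot: [-1.571, -0.001, -0.265]
wrist_force: [-0.1, -0.0, 0.2]
finger_gap: 0.973
```

{"fn": "step_arm", "kwargs": {"series": [[0,0,0,0,0],[0,0,0.01,0,0],[0,0,0.03,0,0],[0,0,0.035,0,0],[0,0,0.035,0,0]]}}

```text
time_s: 31.93
eef_pos: [619.9, -165.0, 160.5]
ee_rot: [-1.571, 0.001, -0.265]
wrist_force: [0.5, 0.2, -0.5]
finger_gap: 0.998
```

{"fn": "step_arm", "kwargs": {"series": [[0,0,0.02,0,0],[0,0,0,0,0],[0,0,0,0,0],[0,0,0,0,0],[0,0,0,0,0]]}}

```text
time_s: 32.35
eef_pos: [619.5, -164.8, 178.0]
ee_rot: [-1.571, 0.002, -0.265]
wrist_force: [-0.0, -0.3, -0.4]
finger_gap: 0.997
```

```bash
python3 g.py w16 element_yellow | tail -n 6;python3 b.py w16 element_green
```

```text
32.6 [ 620.02901691 -165.00366275  178.25083956] [-1.57076585  0.0016287  -0.2650249 ] [-2.78646059e-01  5.35182164e-01  1.64055172e+00  1.00703626e-05
  9.67487734e-01 -1.36268512e-02] [ 0.0192343  -0.38886592 -0.13037982]
tube 648 [np.float64(621.1), np.float64(-164.4)] [ 621.24921373 -163.49310529   86.80361972]
neck [ 621.18550396 -164.39071551   57.98013795]
held 0.71 top 38.98570848463413 [np.float64(621.3), np.float64(-164.8)] [ 620.8321708  -166.67375645   24.11755934] rel TCP [1.27098309 0.20366275]
rim fit [ 621.49146857 -164.75019649   28.40715001] tilt [-2.72115538e-03 -3.91572077e-03  3.89308296e+01]
[[0.965, -0.252, -0.071, 638.233], [-0.262, -0.93, -0.258, -100.169], [-0.001, 0.268, -0.963, 300.117], [0.0, 0.0, 0.0, 1.0]]
element_green 0.62 [118. 142.] 2434 [425. -72.  11.] [[397.0, -101.0, 1.0], [452.0, -47.0, 12.0]]
collar_top 0.71 [206.976 243.68 ] [ 516.32789885 -176.95107646   78.        ]
collar_top 0.58 [210.88  41.28] [576.77683095 -29.06797465  78.        ]
tube_top 0.69 [318.4  206.68] [ 619.1507658  -167.51203635   85.        ]
seat 0.72 [321.216 177.68 ] [ 624.73123302 -156.93698649   28.        ]
seat 0.64 [318.912 185.4  ] [ 620.46001392 -163.93742492   28.        ]
32.9 [ 620.40387195 -165.10526863  179.13659166] [-1.57081960e+00  1.58576463e-04 -2.65013019e-01] [-2.78622960e-01  5.34037534e-01  1.64012548e+00 -3.08801024e-05
  9.67587888e-01 -1.35924227e-02] [-0.71883342  0.2774726  -0.03723987]
```

{"fn": "step_arm", "kwargs": {"series": [[-0.03,0.014,0,0,0],[-0.03,0.014,0,0.03,0],[-0.03,0.014,0,0.03,0],[-0.03,0.014,0,0.03,0],[-0.03,0.014,0,0,0]]}}

```text
time_s: 33.32
eef_pos: [469.0, -94.6, 179.3]
ee_rot: [-1.571, -0.0, -0.174]
wrist_force: [0.1, -0.7, -0.4]
finger_gap: 1.0
```

{"fn": "step_arm", "kwargs": {"series": [[-0.03,0.014,0,0,0],[-0.016,0.008,0,0,0],[0,0,0,0,0],[0,0,0,0,0],[0,0,0,0,0]]}}

```text
time_s: 33.73
eef_pos: [425.9, -73.5, 179.8]
ee_rot: [-1.571, -0.002, -0.175]
wrist_force: [0.3, 0.3, 0.2]
finger_gap: 1.002
```

```bash
python3 e.py w17 element_green | tail -n 5
```

```text
seat 0.7 [510.4 236.4] [ 617.90257012 -163.59880094   28.        ]
33.9833 [425.14847969 -73.43446999 179.15347223] [-1.57083685e+00 -2.55176640e-04 -1.75291147e-01] [-1.98601953e-01  2.59195827e-01  2.09999059e+00 -4.90419176e-05
  7.82150190e-01 -2.32760149e-02] [-0.0467429  -0.78079659  0.06653203]
element_green 0.69 rim fit on z=10 [423.32344519 -72.66611346  29.35452885] depth-top [423.93515221 -71.49785316  10.92819414] mid [np.float64(423.25024857986233), np.float64(-72.72959202790868)]
finger low [-8.17710212 -6.61291894 -5.65424472 -1.77217607] 2865
```

{"fn": "step_arm", "kwargs": {"series": [[-0.0015,0.0007,-0.035,0,0],[0,0,-0.035,0,0],[0,0,-0.035,0,0],[0,0,-0.03,0,0],[0,0,-0.015,0,0]]}}

```text
time_s: 34.45
eef_pos: [421.6, -72.2, 26.2]
ee_rot: [-1.571, 0.004, -0.175]
wrist_force: [0.6, 0.5, -0.5]
finger_gap: 1.001
```

{"fn": "step_arm", "kwargs": {"series": [[0,0,-0.006,0,0],[0,0,-0.004,0,0],[0,0,0,0,0],[0,0,0,0,0],[0,0,0,0,0]]}}

```text
time_s: 34.87
eef_pos: [423.8, -72.6, 20.2]
ee_rot: [-1.571, -0.002, -0.175]
wrist_force: [0.6, 0.9, -0.2]
finger_gap: 1.0
```

```bash
python3 e.py w18 element_green | tail -n 4
```

```text
35.1167 [423.34728309 -72.47728413  19.81332803] [-1.57083602e+00 -1.28261141e-03 -1.74940713e-01] [-1.97259317e-01  5.99992691e-01  2.15502140e+00 -2.94284236e-05
  3.85295386e-01 -2.22913153e-02] [-0.25113124  0.39710904 -0.95382419]
element_green 0.63 rim fit on z=10 [422.59083037 -72.25317032  29.70128094] depth-top [422.99373598 -70.32948771  10.95391145] mid [np.float64(422.6643174883823), np.float64(-71.97071392679148)]
finger low [-21.37332286 -20.20763911 -19.89431077 -19.40488815] 44100
```

{"fn": "step_arm", "kwargs": {"series": [[-0.0005,0,-0.0005,0,255],[0,0,0,0,255],[0,0,0,0,255],[0,0,0,0,255],[0,0,0,0,255]]}}

```text
time_s: 35.58
eef_pos: [422.4, -72.4, 19.4]
ee_rot: [-1.571, -0.0, -0.175]
wrist_force: [-1.3, 0.2, 13.7]
finger_gap: 0.679
```

{"fn": "step_arm", "kwargs": {"series": [[0,0,0,0,255],[0,0,0.005,0,255],[0,0,0.03,0,255],[0,0,0.035,0,255],[0,0,0.035,0,255]]}}

```text
time_s: 36.0
eef_pos: [421.4, -72.2, 124.3]
ee_rot: [-1.571, 0.003, -0.175]
wrist_force: [1.1, 0.0, -0.2]
finger_gap: 0.672
```

{"fn": "step_arm", "kwargs": {"series": [[0.01,-0.005,0.02,0,255],[0.03,-0.014,0,-0.03,255],[0.03,-0.014,0,-0.03,255],[0.03,-0.014,0,-0.03,255],[0.03,-0.014,0,0,255]]}}

```text
time_s: 36.42
eef_pos: [553.5, -134.0, 144.1]
ee_rot: [-1.571, -0.0, -0.267]
wrist_force: [0.3, -1.3, -0.1]
finger_gap: 0.672
```

{"fn": "step_arm", "kwargs": {"series": [[0.03,-0.014,0,0,255],[0.025,-0.012,0,0,255],[0.012,-0.0055,0,0,255],[0,0,0,0,255],[0,0,0,0,255]]}}

```text
time_s: 36.83
eef_pos: [619.0, -164.9, 143.1]
ee_rot: [-1.571, 0.001, -0.265]
wrist_force: [-0.9, -0.4, -0.7]
finger_gap: 0.668
```

{"fn": "step_arm", "kwargs": {"series": [[0,0,0,0,255],[0,0,0,0,255],[0,0,0,0,255],[0,0,0,0,255],[0,0,0,0,255]]}}

```text
time_s: 37.25
eef_pos: [619.1, -164.7, 143.9]
ee_rot: [-1.571, 0.0, -0.265]
wrist_force: [-0.1, -0.1, -0.8]
finger_gap: 0.673
```

```bash
python3 g.py w19 element_green | tail -n 6
```

```text
37.5 [ 619.40152271 -164.85902166  143.7684987 ] [-1.57078836e+00 -1.24690072e-05 -2.64988244e-01] [-2.78698319e-01  5.78741837e-01  1.65955516e+00  1.03667343e-05
  9.03283297e-01 -1.37164918e-02] [ 0.27885172 -0.45681555 -0.37185978]
tube 93 [np.float64(618.3), np.float64(-172.8)] [ 618.35822053 -172.70359727   86.31895523]
neck [ 622.12218772 -160.78801612   55.19207861]
held 0.73 top 135.02189708753593 [np.float64(619.7), np.float64(-164.5)] [ 619.81472161 -164.04898424   22.88971727] rel TCP [0.29847729 0.35902166]
rim fit [ 619.6617454  -164.6874883    29.77363218] tilt [ 2.65319723e-03 -3.79023434e-03  1.34968586e+02]
```

{"fn": "step_arm", "kwargs": {"series": [[0.0013,0,-0.012,0,255],[0,0,-0.012,0,255],[0,0,-0.01,0,255],[0,0,0,0,255],[0,0,0,0,255]]}}

```text
time_s: 37.97
eef_pos: [619.8, -164.6, 108.0]
ee_rot: [-1.571, 0.003, -0.265]
wrist_force: [-0.5, -0.2, -0.4]
finger_gap: 0.674
```

{"fn": "step_arm", "kwargs": {"series": [[0,0,-0.004,0,255],[0,0,-0.004,0,255],[0,0,-0.004,0,255],[0,0,-0.004,0,255],[0,0,-0.004,0,255]]}}

```text
time_s: 38.38
eef_pos: [620.8, -164.9, 89.5]
ee_rot: [-1.571, -0.0, -0.265]
wrist_force: [-0.2, -0.8, -0.1]
finger_gap: 0.673
```

{"fn": "step_arm", "kwargs": {"series": [[0,0,-0.004,0,255],[0,0,-0.004,0,255],[0,0,-0.004,0,255],[0,0,-0.004,0,255],[0,0,0,0,255]]}}

```text
time_s: 38.8
eef_pos: [620.2, -164.8, 72.7]
ee_rot: [-1.571, 0.001, -0.265]
wrist_force: [0.4, -0.1, -0.6]
finger_gap: 0.678
```

```bash
python3 g.py w20 element_green | tail -n 6
```

```text
39.05 [ 620.91378723 -164.97725879   73.96709981] [-1.57082173e+00 -4.27912680e-04 -2.64996303e-01] [-2.78215499e-01  6.79500502e-01  1.67594483e+00 -2.79144203e-05
  7.85719111e-01 -1.31994633e-02] [-0.54262997  1.18354057  0.44038401]
tube 3038 [np.float64(621.9), np.float64(-162.9)] [ 621.27418539 -162.53304639   86.80521957]
neck [ 620.82051789 -164.8714862    58.55776564]
held 0.92 top 63.842152764335765 [np.float64(620.8), np.float64(-164.6)] [ 620.27589395 -166.29547755   24.12340222] rel TCP [-0.11378723  0.37725879]
rim fit [ 620.68404996 -164.68855819   29.79785391] tilt [ 2.27837928e-04 -7.16864502e-03  6.37869720e+01]
```

Threaded. Down to the yellow ring (TCP about 59), release, retreat.

{"fn": "step_arm", "kwargs": {"series": [[0,0,-0.005,0,255],[0,0,-0.005,0,255],[0,0,-0.004,0,255],[0,0,-0.001,0,255],[0,0,0,0,255]]}}

```text
time_s: 39.52
eef_pos: [620.3, -164.7, 57.9]
ee_rot: [-1.571, 0.001, -0.265]
wrist_force: [-0.2, -0.7, -0.4]
finger_gap: 0.672
```

{"fn": "step_arm", "kwargs": {"series": [[0,0,0,0,255],[0,0,0,0,255],[0,0,0,0,70],[0,0,0,0,0],[0,0,0,0,0]]}}

```text
time_s: 39.93
eef_pos: [620.9, -164.9, 58.9]
ee_rot: [-1.571, -0.0, -0.265]
wrist_force: [0.4, -0.0, -0.2]
finger_gap: 0.976
```

{"fn": "step_arm", "kwargs": {"series": [[0,0,0,0,0],[0,0,0.01,0,0],[0,0,0.03,0,0],[0,0,0.035,0,0],[0,0,0.035,0,0]]}}

```text
time_s: 40.35
eef_pos: [620.2, -164.7, 170.0]
ee_rot: [-1.571, 0.002, -0.265]
wrist_force: [1.1, -1.2, 0.4]
finger_gap: 0.999
```

{"fn": "step_arm", "kwargs": {"series": [[0,0,0.01,0,0],[0,0,0,0,0],[0,0,0,0,0],[0,0,0,0,0],[0,0,0,0,0]]}}

```text
time_s: 40.77
eef_pos: [619.6, -164.6, 176.9]
ee_rot: [-1.571, 0.003, -0.265]
wrist_force: [-0.2, 0.7, 0.1]
finger_gap: 1.004
```

```bash
python3 g.py w21 element_green | tail -n 6;python3 b.py w22 collar | grep ^collar
```

```text
41.0167 [ 620.37636632 -164.80366639  177.78689049] [-1.57077507e+00  1.50152873e-03 -2.64982584e-01] [-2.78194596e-01  5.36094772e-01  1.64020754e+00  1.72137042e-06
  9.66792020e-01 -1.32129742e-02] [-0.20664985  0.36766414 -0.01997854]
tube 658 [np.float64(621.1), np.float64(-164.4)] [ 621.26878499 -163.56361191   86.83091313]
neck [ 621.17732653 -164.42631881   57.98857042]
held 0.57 top 48.565552880272264 [np.float64(621.5), np.float64(-165.1)] [ 621.04674618 -166.71751664   24.05148218] rel TCP [ 1.12363368 -0.29633361]
rim fit [ 621.52609325 -165.15792043   29.55083754] tilt [ 1.33249897e-03 -1.17180980e-03  4.85395822e+01]
collar 0.91 [213.  38.] 926 [564. -12.  18.] [[550.0, -25.0, 1.0], [577.0, 2.0, 20.0]]
collar 0.74 [210. 225.] 1062 [ 494. -183.   24.] [[473.0, -201.0, 3.0], [513.0, -169.0, 28.0]]
collar_top 0.98 [211.712  42.48 ] [577.55655254 -29.92429112  78.        ]
collar_top 0.85 [205.696 237.92 ] [ 517.85548725 -171.24965948   78.        ]
```

View pics/w21.png

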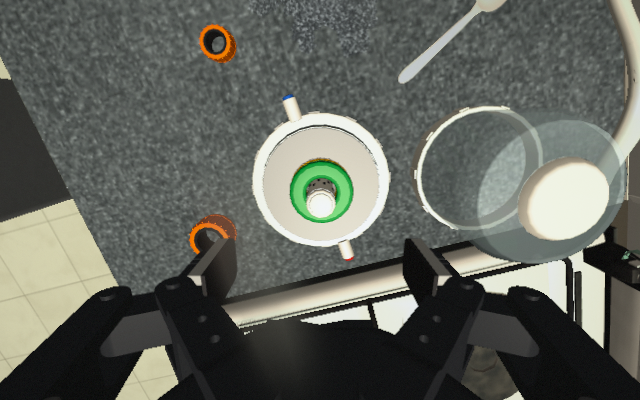

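{"fn": "step_arm", "kwargs": {"series": [[-0.03,-0.006,0,0,0],[-0.03,-0.006,0,0,0],[-0.03,-0.006,0,0,0],[-0.03,-0.006,0,0,0],[-0.009,-0.001,0,0,0]]}}

```text
time_s: 41.73
eef_pos: [487.5, -189.8, 178.3]
ee_rot: [-1.571, 0.004, -0.266]
wrist_force: [0.3, -0.7, 0.3]
finger_gap: 1.001
```

{"fn": "step_arm", "kwargs": {"series": [[0,0,-0.03,0,0],[0,0,0,0,0],[0,0,0,0,0],[0,0,0,0,0],[0,0,0,0,0]]}}

```text
time_s: 42.15
eef_pos: [492.9, -190.1, 149.6]
ee_rot: [-1.571, -0.002, -0.265]
wrist_force: [0.2, 0.2, 0.2]
finger_gap: 0.999
```

```bash
cat > k.py <<'E'
exec(open('b.py').read())
C=cloud(p); n=np.hypot(C[...,0]-492,C[...,1]+190)<45; v=p['range_z']>0
m=n&v&(C[...,2]>20)&(C[...,2]<35)
w=C[m]; print(m.sum(),'rim at z26',rim(m,26),np.percentile(w,[1,99],0), np.median(w[:,2]))
E
python3 k.py w23 collar | tail -n +2
```

```text
collar 0.71 [317. 204.] 1407 [ 492. -189.   27.] [[473.0, -209.0, 5.0], [512.0, -170.0, 28.0]]
collar 0.23 [450. 128.] 3020 [ 612. -157.   49.] [[592.0, -192.0, 41.0], [645.0, -138.0, 50.0]]
collar_top 0.86 [317.376 195.6  ] [ 495.48656294 -177.51516445   78.        ]
tube_top 0.87 [498.88 130.32] [ 622.21410727 -163.95861705   85.        ]
seat 0.62 [452.992 131.08 ] [ 618.10840334 -166.28548826   28.        ]
42.4 [ 492.14189344 -189.91427954  149.21897578] [-1.57090605e+00 -8.52311956e-04 -2.64728980e-01] [-3.90846312e-01  4.32465380e-01  1.91600354e+00 -2.31222554e-06
  7.92264388e-01 -1.26115662e-01] [-0.71313797 -0.49193037  0.71275675]
1226 rim at z26 [ 491.55444887 -190.69673042   21.35731476] [[ 470.91553768 -211.06580532   20.82254354]
 [ 512.1284057  -170.20275426   28.59635038]] 26.868816242540774
```

{"fn": "step_arm", "kwargs": {"series": [[-0.0005,-0.0007,-0.035,0,0],[0,0,-0.035,0,0],[0,0,-0.035,0,0],[0,0,-0.015,0,0],[0,0,-0.004,0,0]]}}

```text
time_s: 42.82
eef_pos: [489.5, -189.8, 21.9]
ee_rot: [-1.57, 0.005, -0.265]
wrist_force: [0.3, 0.2, -0.1]
finger_gap: 1.003
```

{"fn": "step_arm", "kwargs": {"series": [[0,0,0,0,0],[0,0,0,0,0],[0,0,0,0,255],[0,0,0,0,255],[0,0,0,0,255]]}}

```text
time_s: 43.23
eef_pos: [492.0, -190.9, 26.0]
ee_rot: [-1.571, -0.002, -0.265]
wrist_force: [0.1, 0.2, 0.9]
finger_gap: 0.601
```

{"fn": "step_arm", "kwargs": {"series": [[0,0,0,0,255],[0,0,0,0,255],[0,0,0,0,255],[0,0,0.005,0,255],[0,0,0.03,0,255]]}}

```text
time_s: 43.65
eef_pos: [488.7, -189.6, 57.2]
ee_rot: [-1.57, 0.007, -0.265]
wrist_force: [-0.4, -0.5, -0.6]
finger_gap: 0.488
```

{"fn": "step_arm", "kwargs": {"series": [[0,0,0.035,0,255],[0,0,0.035,0,255],[0.009,0.001,0.015,0,255],[0.03,0.006,0,0,255],[0.03,0.006,0,0,255]]}}

```text
time_s: 44.07
eef_pos: [561.1, -178.0, 147.3]
ee_rot: [-1.571, -0.003, -0.266]
wrist_force: [0.5, 0.1, 0.2]
finger_gap: 0.491
```

{"fn": "step_arm", "kwargs": {"series": [[0.03,0.006,0,0,255],[0.02,0.005,0,0,255],[0.01,0.002,0,0,255],[0,0,0,0,255],[0,0,0,0,255]]}}

```text
time_s: 44.48
eef_pos: [619.2, -164.4, 144.4]
ee_rot: [-1.571, 0.002, -0.265]
wrist_force: [-0.3, 0.4, -0.2]
finger_gap: 0.489
```

{"fn": "step_arm", "kwargs": {"series": [[0,0,0,0,255],[0,0,0,0,255],[0,0,0,0,255],[0,0,0,0,255],[0,0,0,0,255]]}}

```text
time_s: 44.9
eef_pos: [619.8, -164.8, 144.8]
ee_rot: [-1.571, 0.0, -0.265]
wrist_force: [0.2, -0.1, -0.9]
finger_gap: 0.487
```

```bash
python3 g.py w24 collar | tail -n 8
```

```text
tube_top 0.7 [318.912 217.4  ] [ 620.18048623 -164.40168758   85.        ]
seat 0.94 [316.608 193.92 ] [ 618.46963718 -162.85553692   28.        ]
45.15 [ 620.20941546 -164.63862388  144.71976648] [-1.57079669e+00  1.30208956e-05 -2.65063879e-01] [-2.78017854e-01  5.78371722e-01  1.65741315e+00 -6.78314501e-07
  9.05820797e-01 -1.29535569e-02] [-0.3699523  -0.24588861 -0.54131118]
tube 65 [np.float64(623.0), np.float64(-155.5)] [ 623.74591285 -154.16449233   84.37476008]
neck [ 622.51840753 -158.8779423    54.00184851]
held 0.92 top 144.90969288253132 [np.float64(620.6), np.float64(-164.7)] [ 620.67706912 -163.87937711   17.1666291 ] rel TCP [ 0.39058454 -0.06137612]
rim fit [ 621.146303   -162.44751849   23.31829404] tilt [-4.08620957e-03 -5.87695085e-03  1.45240248e+02]
```

View pics/w24.png

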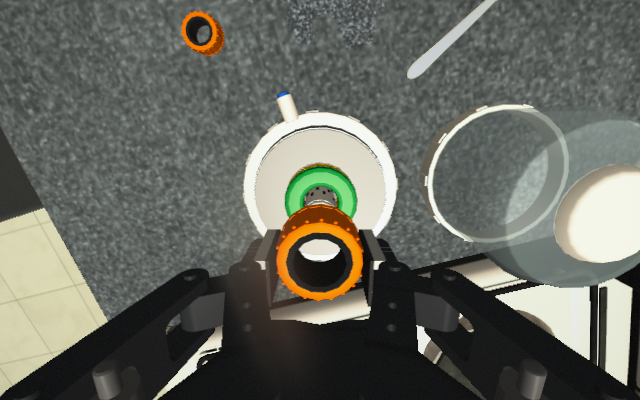

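{"fn": "step_arm", "kwargs": {"series": [[0.0005,0.0002,-0.012,0,255],[0,0,-0.012,0,255],[0,0,-0.005,0,255],[0,0,0,0,255],[0,0,0,0,255]]}}

```text
time_s: 45.62
eef_pos: [620.2, -164.2, 114.6]
ee_rot: [-1.571, 0.002, -0.265]
wrist_force: [-0.2, 0.1, 0.0]
finger_gap: 0.485
```

{"fn": "step_arm", "kwargs": {"series": [[0,0,0,0.05,255],[0,0,-0.001,0.1,255],[0,0,-0.001,0.1,255],[0,0,-0.001,0.1,255],[0,0,-0.001,0.1,255]]}}

```text
time_s: 46.03
eef_pos: [621.1, -164.5, 112.1]
ee_rot: [-1.571, -0.001, 0.19]
wrist_force: [0.2, -0.5, 0.6]
finger_gap: 0.484
```

{"fn": "step_arm", "kwargs": {"series": [[0,0,-0.001,0.1,255],[0,0,-0.001,0.1,255],[0,0,-0.001,0.1,255],[0,0,-0.001,0.1,255],[0,0,-0.001,0.1,255]]}}

```text
time_s: 46.45
eef_pos: [621.1, -164.5, 107.1]
ee_rot: [-1.571, -0.0, 0.69]
wrist_force: [-0.5, -0.4, 0.0]
finger_gap: 0.486
```

```bash
python3 g.py w25 collar | tail -n 6
```

```text
46.7 [ 620.90989605 -164.44714824  106.94401108] [-1.57110926e+00 -2.19648540e-04  6.82134203e-01] [-2.77432154e-01  6.31296409e-01  1.66920846e+00  3.93965530e-07
  8.40705453e-01 -9.59566585e-01] [-0.5032998  -0.11076356 -0.12254022]
tube 1366 [np.float64(616.6), np.float64(-160.2)] [ 621.68970411 -165.69134567   87.36225609]
neck [ 613.08604505 -155.50258928   49.42421294]
held 0.71 top 107.22075824111485 [np.float64(620.7), np.float64(-164.0)] [ 620.37174462 -163.66253615   17.13569671] rel TCP [-0.20989605  0.44714824]
rim fit [ 619.43841127 -162.35017021   23.24621857] tilt [ 6.09642071e-03 -8.67624525e-03  1.07520812e+02]
```

{"fn": "step_arm", "kwargs": {"series": [[0,0,-0.001,0.1,255],[0,0,-0.001,0.1,255],[0,0,-0.001,0.1,255],[0,0,-0.001,0.1,255],[0,0,-0.001,0.1,255]]}}

```text
time_s: 47.17
eef_pos: [620.6, -164.3, 102.1]
ee_rot: [-1.57, -0.0, 1.188]
wrist_force: [-2.6, 0.9, 4.9]
finger_gap: 0.492
```

{"fn": "step_arm", "kwargs": {"series": [[0,0,-0.001,0.1,255],[0,0,-0.001,0.1,255],[0,0,-0.001,0.1,255],[0,0,-0.001,0.1,255],[0,0,-0.001,0.1,255]]}}

```text
time_s: 47.58
eef_pos: [620.6, -164.2, 97.5]
ee_rot: [-1.571, -0.0, 1.688]
wrist_force: [-3.7, 0.6, 6.5]
finger_gap: 0.487
```

{"fn": "step_arm", "kwargs": {"series": [[0,0,0,-0.1,255],[0,0,-0.001,-0.1,255],[0,0,-0.001,-0.1,255],[0,0,-0.001,-0.1,255],[0,0,-0.001,-0.1,255]]}}

```text
time_s: 48.0
eef_pos: [620.6, -164.3, 93.9]
ee_rot: [-1.57, 0.0, 1.179]
wrist_force: [-4.1, 1.3, 10.5]
finger_gap: 0.486
```

```bash
python3 g.py w25 collar | tail -n 6
```

```text
48.25 [ 620.50302246 -164.23262337   93.18856507] [-1.57025274e+00 -1.32288265e-04  1.18471618e+00] [-2.77366988e-01  6.50866599e-01  1.67310957e+00  2.60983853e-04
  8.18142525e-01 -1.46226165e+00] [-3.28442481  2.45581332  5.94248153]
tube 2704 [np.float64(616.2), np.float64(-162.1)] [ 619.8758974  -164.39818766   87.23514187]
neck [ 609.48327037 -159.91770198   49.38663759]
held 0.91 top 17.297730901423023 [np.float64(562.8), np.float64(-11.9)] [562.7352513  -12.67351527  11.55448296] rel TCP [-57.70302246 152.33262337]
rim fit [562.64093173 -14.32768446  16.60210883] tilt [-2.15711754e-03  2.48855740e-02  1.77397249e+01]
```

{"fn": "step_arm", "kwargs": {"series": [[0,0,0,-0.1,255],[0,0,-0.001,-0.1,255],[0,0,-0.001,-0.1,255],[0,0,-0.001,-0.1,255],[0,0,-0.001,-0.1,255]]}}

```text
time_s: 48.72
eef_pos: [620.6, -164.3, 89.7]
ee_rot: [-1.571, 0.0, 0.681]
wrist_force: [-4.9, 2.8, 10.6]
finger_gap: 0.489
```

{"fn": "step_arm", "kwargs": {"series": [[0,0,-0.001,-0.1,255],[0,0,-0.001,-0.1,255],[0,0,-0.001,-0.1,255],[0,0,-0.001,-0.1,255],[0,0,-0.001,-0.1,255]]}}

```text
time_s: 49.13
eef_pos: [620.6, -164.3, 84.8]
ee_rot: [-1.571, 0.0, 0.181]
wrist_force: [-5.3, 2.1, 11.1]
finger_gap: 0.488
```

{"fn": "step_arm", "kwargs": {"series": [[0,0,-0.001,-0.1,255],[0,0,-0.001,-0.1,255],[0,0,-0.001,-0.1,255],[0,0,-0.001,-0.1,255],[0,0,-0.001,-0.1,255]]}}

```text
time_s: 49.55
eef_pos: [620.6, -164.3, 79.7]
ee_rot: [-1.571, 0.0, -0.319]
wrist_force: [-5.3, 1.7, 10.9]
finger_gap: 0.488
```

```bash
cat > m.py <<'E'
exec(open('b.py').read())
C=cloud(p); d=np.hypot(C[...,0]-621,C[...,1]+164.5); v=p['range_z']>0
hs,ed=np.histogram(C[v&(d<31)&(C[...,2]<120)][:,2],bins=np.arange(20,120,1)); print([(int(e),int(h)) for e,h in zip(ed,hs) if h>80])
E
python3 m.py w26 collar | tail -n 6
```

```text
collar 0.74 [322. 239.] 4654 [ 624. -155.   80.] [[602.0, -183.0, 57.0], [642.0, -143.0, 82.0]]
collar_top 0.73 [139.712   9.68 ] [588.36796807 -39.96153482  78.        ]
tube_top 0.71 [319.104 267.48 ] [ 620.84097292 -164.65213275   85.        ]
49.8 [ 620.53864779 -164.23750558   78.95332249] [-1.57066882e+00  4.99072281e-04 -3.13939125e-01] [-2.77339627e-01  6.71776671e-01  1.67585215e+00  2.04184598e-04
  7.94457917e-01  3.64564273e-02] [-2.66945568  1.94694418  5.85373987]
[(28, 161), (29, 201), (47, 285), (48, 902), (49, 487), (57, 83), (68, 82), (70, 91), (71, 90), (73, 86), (74, 89), (75, 91), (76, 92), (77, 119), (78, 228), (79, 813), (80, 1916), (81, 923), (82, 147), (83, 120), (84, 245), (85, 414), (86, 452), (87, 712), (88, 267), (93, 85), (95, 84), (96, 88), (97, 282), (98, 244), (114, 86), (115, 90)]
```

View pics/w26.png

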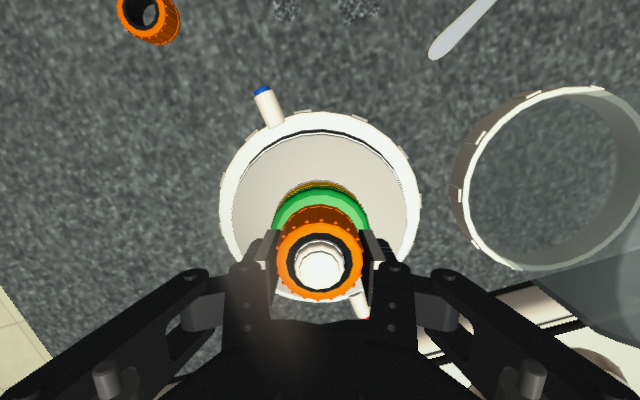

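{"fn": "step_arm", "kwargs": {"series": [[0,0,0,-0.1,255],[0,0,-0.001,-0.1,255],[0,0,-0.001,-0.1,255],[0,0,-0.001,-0.1,255],[0,0,-0.001,-0.1,255]]}}

```text
time_s: 50.22
eef_pos: [620.6, -164.3, 75.5]
ee_rot: [-1.571, 0.0, -0.818]
wrist_force: [-4.7, 1.7, 11.4]
finger_gap: 0.488
```

{"fn": "step_arm", "kwargs": {"series": [[0,0,-0.0005,-0.1,255],[0,0,-0.0005,-0.1,255],[0,0,-0.0005,-0.1,255],[0,0,0,-0.1,255],[0,0,0,-0.1,255]]}}

```text
time_s: 50.63
eef_pos: [620.5, -164.3, 73.1]
ee_rot: [-1.571, 0.0, -1.318]
wrist_force: [-1.6, 2.0, 2.3]
finger_gap: 0.483
```

```bash
python3 m.py w27 collar | tail -n 6
```

```text
collar 0.9 [322. 238.] 3985 [ 633. -161.   73.] [[603.0, -184.0, 51.0], [643.0, -145.0, 75.0]]
collar_top 0.88 [ 82.496 245.8  ] [604.04002624 -56.55817047  78.        ]
tube_top 0.61 [320.384 277.8  ] [ 619.88685828 -165.60183062   85.        ]
50.8833 [ 620.57027723 -164.25359173   73.01945174] [-1.57111011e+00  4.36894490e-04 -1.31197420e+00] [-2.77380490e-01  6.80630050e-01  1.67671701e+00  3.04641608e-04
  7.84738567e-01  1.03437803e+00] [-1.77260679  1.82947789  0.26603798]
[(28, 150), (29, 178), (46, 107), (47, 473), (48, 903), (49, 292), (50, 83), (65, 94), (66, 94), (68, 88), (69, 106), (70, 98), (71, 202), (72, 575), (73, 1507), (74, 1022), (75, 184), (76, 100), (77, 120), (78, 106), (79, 118), (80, 151), (81, 103), (82, 134), (83, 143), (84, 281), (85, 444), (86, 530), (87, 767), (88, 268), (89, 84), (90, 166), (91, 346), (108, 82), (109, 91)]
```

{"fn": "step_arm", "kwargs": {"series": [[0,0,-0.0005,0,255],[0,0,-0.0005,0,255],[0,0,-0.0005,0,255],[0,0,0,0,255],[0,0,0,0,255]]}}

```text
time_s: 51.3
eef_pos: [620.6, -164.2, 72.8]
ee_rot: [-1.571, 0.0, -1.313]
wrist_force: [-6.0, 4.3, 12.0]
finger_gap: 0.485
```

{"fn": "step_arm", "kwargs": {"series": [[0,0,-0.001,0,255],[0,0,-0.0005,0,255],[0,0,0,0,255],[0,0,0,0,255],[0,0,0,0,255]]}}

```text
time_s: 51.72
eef_pos: [620.7, -164.3, 72.3]
ee_rot: [-1.571, 0.0, -1.313]
wrist_force: [-9.5, 3.6, 21.8]
finger_gap: 0.491
```

{"fn": "step_arm", "kwargs": {"series": [[0,0,0.0025,0,255],[0,0,0,0,255],[0,0,0,0,0],[0,0,0,0,0],[0,0,0,0,0]]}}

```text
time_s: 52.13
eef_pos: [621.3, -164.7, 72.7]
ee_rot: [-1.57, -0.001, -1.315]
wrist_force: [-0.2, -0.3, -0.6]
finger_gap: 0.89
```

{"fn": "step_arm", "kwargs": {"series": [[0,0,0,0,0],[0,0,0,0,0],[0,0,0.02,0,0],[0,0,0.035,0,0],[0,0,0.035,0,0]]}}

```text
time_s: 52.55
eef_pos: [619.8, -164.2, 162.4]
ee_rot: [-1.574, 0.002, -1.315]
wrist_force: [0.9, -0.3, -0.1]
finger_gap: 1.001
```

{"fn": "step_arm", "kwargs": {"series": [[0,0,0.03,0,0],[0,0,0.03,0,0],[0,0,0.01,0.1,0],[0,0,0,0.1,0],[0,0,0,0.1,0]]}}

```text
time_s: 52.97
eef_pos: [621.5, -164.6, 234.5]
ee_rot: [-1.569, -0.002, -1.01]
wrist_force: [0.0, -1.0, -0.8]
finger_gap: 0.997
```

{"fn": "step_arm", "kwargs": {"series": [[-0.03,0,0,0.1,0],[-0.03,0,0,0.1,0],[-0.03,0,0,0.1,0],[0,0,0,0,0],[0,0,0,0,0]]}}

```text
time_s: 53.38
eef_pos: [529.8, -164.5, 233.0]
ee_rot: [-1.571, -0.0, -0.717]
wrist_force: [0.5, -0.4, 0.5]
finger_gap: 1.0
```

```bash
python3 m.py w28 collar element_green element_yellow | tail -n +2; python3 d.py w29 spent bowl filter_unit| grep -E '^(spent|bowl|filter)'; sed -i 's/1\.png/2.png/' a.py; python3 a.py | grep -E "bowl|spent|side"; python3 - <<'E'
import cv2
a=cv2.imread('pics/side2.png')[180:360,240:520]; cv2.imwrite('pics/fin.png',cv2.resize(a,None,fx=2.5,fy=2.5))
E
```

```text
collar 0.91 [380. 121.] 1092 [ 616. -160.   74.] [[600.0, -185.0, 51.0], [640.0, -144.0, 76.0]]
collar 0.77 [247.  45.] 619 [563. -12.  18.] [[549.0, -26.0, 1.0], [577.0, 3.0, 20.0]]
element_green 0.61 [368. 111.] 924 [ 617. -147.   48.] [[593.0, -184.0, 29.0], [652.0, -134.0, 72.0]]
element_yellow 0.5 [375. 150.] 39 [ 597. -182.   38.] [[592.0, -191.0, 33.0], [608.0, -171.0, 47.0]]
collar_top 0.97 [390.528 124.28 ] [ 621.83325928 -164.18198213   78.        ]
collar_top 0.7 [247.296  51.52 ] [563.25197404 -28.50947429  78.        ]
tube_top 0.82 [390.016 126.8  ] [ 618.87862137 -164.42588803   85.        ]
53.7333 [ 531.47081988 -164.39407876  232.5982162 ] [-1.57070760e+00 -1.77508239e-04 -7.14998192e-01] [-3.21383689e-01  3.48851054e-01  1.80035305e+00  1.65602615e-05
  9.92190590e-01  3.93605440e-01] [-0.59450503 -0.50281676  0.22140788]
[(47, 208), (48, 350), (49, 172), (72, 108), (73, 320), (74, 408), (75, 123), (85, 86), (86, 117), (87, 153)]
filter_unit 0.72 [381. 120.] 10475 [ 619. -158.   28.] [[556.0, -236.0, 12.0], [686.0, -91.0, 87.0]]
top spent 0.59 [359. 170.] 229 [692.
[... 520 characters left out ...]
, 94.0, 59.0]]
side housing 0.71 [467. 270.] 3907 [ 750. -218.   96.] [[720.0, -253.0, 7.0], [815.0, -156.0, 127.0]]
side mill 0.57 [231. 171.] 279 [400. 452.  49.] [[384.0, 445.0, 7.0], [417.0, 466.0, 89.0]]
side element_green 0.78 [393. 296.] 130 [ 604. -181.   47.] [[594.0, -192.0, 42.0], [641.0, -149.0, 50.0]]
side element_green 0.72 [399. 287.] 280 [ 611. -178.   69.] [[601.0, -187.0, 50.0], [637.0, -152.0, 75.0]]<string>:18: RuntimeWarning: Mean of empty slice.
  ret = um.true_divide(
Traceback (most recent call last):
  File "d.py", line 4, in <module>
    print('bowl rim',m.sum(),fit(C[m]))
                             ~~~^^^^^^
ValueError: Initial guess is outside of provided bounds
```

View pics/fin.png

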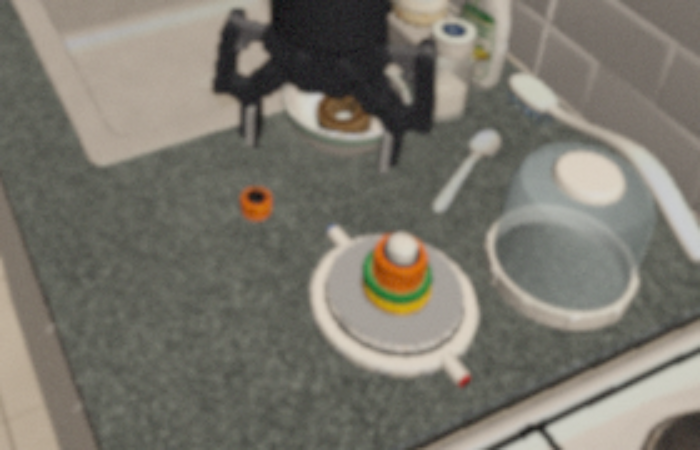

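View pics/w28.png

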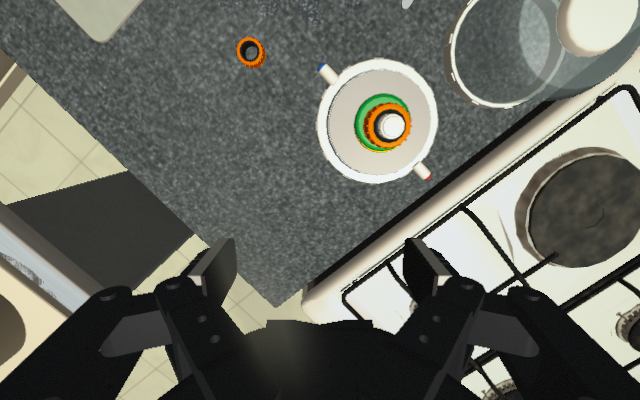

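```bash
python3 -c "
from station import ctrl
print(ctrl.job_done())"
```

```text
the job is handed in; nothing more can be done
None
```

The filter is re-elemented and the job is handed in, at about 55 s of the 210 s allowed; it reported no verdict.

**What I did**
- I twisted the collar off to and fro. The axial pull stayed below about 4.5 N and the unit showed no lift.
- I put the spent cartridge in the bowl.
- I threaded yellow, then green, which were the only elements set out. Neither overview camera found a white or blue one.
- I pushed the larger collar back down until the force rose to 22 N, above its 13 N sliding drag, so it was resting on the green ring.

**Last checks**

| Reading | Measured | Expected |
|---|---|---|
| Yellow ring top (before green went on) | about 39 mm | 38 mm |
| Green ring top | about 48.5 mm | 48 mm |
| Collar top | about 73.5–74 mm | 74 mm |

- My depth readings run about 1 mm high, so these agree with fully home. Both rings were within about 1 mm of the tube's axis.
- The spent cartridge lay flat in the bowl, the unit stood flat where it had been, nothing was knocked over, and the gripper was clear of everything.
- **Checks that failed or disagreed:** the last wrist-camera fit of the bowl failed because the bowl was out of view; the overview cameras showed the cartridge in it. The networks at times gave the small collar first, or labelled the bowl or the collar as an element. I set those aside by position and picture.

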